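# Chuck the countersink in the inclined bench spindle

### The arm

A 6-joint arm with a two-finger parallel gripper is mounted at the origin on the work surface. World frame = base frame: x ahead of the robot, y to its left, z up, the work surface at z = 0. Lengths are in mm, angles in rad, forces in N, time in s.
With the tool pointing down it reaches from about 275 to 750 mm from the base axis. Payload 10.2 kg.
Tool frame: the origin (TCP) lies between the finger pads; the fingertips stand 25 mm ahead of it and the grasp point (between the pads) lies 6 mm ahead of it; z points along the fingers, y is the line along which they close (so a half turn about z gives the same grasp; the last joint's range is limited). The gripper opens to 85 mm and grips with 20 to 120 N. Pads are 22 mm wide; open, the fingers measure 114 mm over their backs; the gripper's body (76 mm by 85 mm) begins 54 mm behind the grasp point. The pads swing forward as they close: fully open they stand 13 mm farther back than shut.
Start: joints at [-1.536, 0.313, 1.498, -0, 1.331, -0.223], TCP at [133.837, -507.66, 256.294] pointing down, gripper open.
Joint ranges: [-2.94, 2.94], [-0.97, 2.17], [0.19, 2.56], [-1.23, 4.37], [0.02, 3.11], [-2.88, 2.88]. Speed limits (rad/s): [2.39, 2.39, 3.01, 3.14, 3.14, 3.14].

### API

Orientations are given as a unit quaternion [w, x, y, z].
In Python, from rig import ctrl, eyes, finish_job gives the robot as it stands.
- The arm moves only by the tool step_arm, never from a script. Its argument "increments" is a list of rows, each an object of numbers: "dx", "dy", "dz": the shift along the tool's x, y, z in units of 25 mm (1.0 is 25 mm); "wx", "wy", "wz": the turn, a rotation vector about the tool's x, y, z in units of 6 degrees (1.0 is 6 degrees). A call has 1 to 5 rows; each row shifts and turns the commanded pose from where the row before left it, along the tool's axes as they then stand; what a row does not reach is not made up. A row lasts 1/10 s, in which the tool goes at most 50 mm and 8.59 degrees, less where a joint would pass 70% of its speed; a pose out of reach is approached as far as the arm can. A call is refused whole if a number of a shift passes 1 or a number of a turn 1, either way. A call with a gripper value outside its range is refused whole. "fingers" is the finger opening in mm, from 0 to 85.4, set as the call begins (left out, the last holds). The fingers move at their own pace and stop on an object; "squeeze" is the grip in N (left out, the last holds). Time passes only in rows, so rows that do not move let the fingers close. It gives the time, the measured TCP pose, the force, the opening and the grip force at its end, in the units of the state.
- ctrl.sense(): the state, without advancing time (a new reading comes with each control period).
- eyes.capture(name): name is "side" or "top"; returns a dict with "frame" (384x512x3 uint8, blue, green, red), "fx", "fy", "cx", "cy" (pixels), "k1" (the pictures are not rectified: a ray, as slopes to the right and down, at radius r is drawn at 1 + k1 r^2 times it, then the intrinsics apply), "R" (3x3) and "t" (3): a world point X has camera coordinates R X + t. Camera axes: x right, y down, z forward; pixel columns grow to the right and rows downward; lengths in mm; the calibration is good to about 2 mm. A picture is of the moment at which its call begins. There is no depth.
- finish_job(): hands the job in; it is judged then, once.
Trained networks look in the newest picture that a camera, given by its name, has taken for a name from the list of things; names that differ only in an ending like _2 or _b are one class to them, and where a whole thing is asked for, a point or a joint stands for the part that bears it (a point fixed in the world has none). Each returns a list of dicts, best first, with "p" (0 to 1); they miss things now and then, are a little off and sometimes report something else, mostly with a low value. They report only what shows in the picture. A call takes as long as a camera call. They do not tell look-alikes from the thing itself.
- eyes.cut_out(camera, label): "mask" (384x512 bool, what is visible of it).
- eyes.landmark_of(camera, label): "point" ([x, y, z] in mm, in the coordinates of the camera as it stood for that picture, good to about 4 mm: a listed point, or the origin of a listed thing).
The state is a dict: "time_s": time; "joints": joint angles; "dq": joint speeds; "tau": joint torques, N m; "eef_pos": TCP position; "ee_rot": TCP orientation; "force": force on the tool from outside, world axes, zero at the start; "wrist_torque": the same for the moment, N m; "grip_width": opening from 0.0 (shut) to 1.0 (fully open); "grip_force": force on a finger pad.
Only numpy, scipy, OpenCV 4.12 (cv2) and the standard library are available. Lean on these libraries where they do the work, as an engineer would, in place of code of your own. Each camera call takes 0.05 s, during which the arm holds its last target. There are 200 camera calls.

### The job

Take the countersink (the bit with the pointed, cone-ended head) out of the wooden rack, drop its shank into the open three-jaw chuck of the inclined bench spindle until it bottoms, then turn the chuck's knurled sleeve clockwise, seen from above the chuck's mouth, until the jaws clamp the bit firmly. Stop as soon as you feel it is tight, do not force the sleeve; leave the other bits and the loose things on the bench where they are.

Things in the scene. Friction and masses are not known exactly. Their poses are not given: they have to be found in the camera images.
- countersink: Steel countersink bit, standing head-up in one of the rack's three holes. 68 mm long: round shank 12 mm dia from 0 to 46 mm with a rounded foot, then a cylindrical head 18 mm dia from 46 to 62 mm, then a cone to a 4 mm tip at 68 mm. About 75 g. Origin at the foot of the shank on its axis; z along the axis towards the pointed head. In the rack the foot stands 10 mm above the table.
- rack: Wooden bit rack, 55 (x) by 180 (y) by 35 mm high, fixed. Three holes of 15 mm dia, 25 mm deep, at y = -60, 0 and +60 mm along its middle. The three bits stand in them in any order. Origin under its centre, z up, y along the row.
- chuck_stand: Foot of the bench spindle, fixed: steel plate 160 by 110 by 16 mm with a grey housing up to 90 mm high on its +x half. Origin under the plate's centre, z up; the chuck leans towards its -x side.
- chuck: The chuck on its spindle housing, fixed, its axis leaning 0.55 rad (31.5 degrees) from vertical. z is the axis, pointing out of the mouth (up and leaning); y is horizontal. Origin on the axis 85 mm below the mouth. It carries the knurled sleeve and the jaws. A 60 mm dia housing begins 47 mm below the mouth.
- chuck_mouth (a point): Centre of the chuck's mouth, level with the sleeve's rim; axes as chuck. The bore is a blind hole 32 mm deep, 19.6 mm dia, with three jaws reaching in; their open passage is 16 to 19 mm across at the start. A seated countersink has its foot 32 mm below this point and sticks out 36 mm above it.
- sleeve_grip (a point): Point on the chuck's axis 6 mm below the mouth, where to grip the sleeve with the tool along the axis, anywhere round it. The steel sleeve is 52 mm outer dia, 45 mm long, its rim at the mouth. It turns clockwise, looking into the mouth (along -z of chuck), to close the jaws. It is stiff and stays where it is left: a steady drag of about 0.2 Nm either way.
- jaw_centre (a point): On the axis midway along the jaws, 13.5 mm below the mouth. The jaws close 2 mm per rad of sleeve; the sleeve's start is not known: 0.95 to 1.75 rad brings them to the 12 mm shank. From there the torque climbs by about 0.5 Nm per rad: well clamped 0.15 to 0.3 Nm above the free-turning reading, some 0.35 to 0.65 rad past contact; over-tightened from 0.4 Nm above it, 0.85 rad past it.
- disc_bit: Another bit in the rack: same 12 mm shank, flat disc head 28 mm dia, 54 mm long in all. Leave it. Origin at its foot.
- dowel_bit: Another bit in the rack: plain 12 mm rod 85 mm long. Leave it. Origin at its foot.
- carton: Small white carton, 70 by 110 by 45 mm, loose bystander. Origin under its centre.
- gear: Dark steel ring, 60 mm dia, 14 mm high, loose bystander. Origin under its centre.
- can: Bare metal can, 60 mm dia, 100 mm high, loose bystander. Origin under its centre.
- wrench: Steel wrench lying flat, loose bystander. Origin under its middle.
- box_small: Small brown cardboard box, 90 by 60 by 35 mm, loose bystander. Origin under its centre.
Mind the look-alikes: they are no part of the job. Of the things shaped like the chuck_stand, the steel one is meant.

How it is judged (in metres and radians):
On the way:
1. the countersink's shank stands in the chuck, let go, the jaws still loose (z of countersink in the frame of chuck_mouth below -0.026 m and x of countersink in the frame of chuck_mouth between -0.009 and 0.009 m and y of countersink in the frame of chuck_mouth between -0.009 and 0.009 m and contact force between the fingers and countersink below 0.1 N and contact force between chuck and countersink below 20 N), for 0.1 s.
At the end, for the whole second after the job is handed in: The countersink stands in the chuck, foot at least 26 mm below the mouth, centred within 2 mm and aligned within 0.06 rad with the chuck's axis, clamped by the jaws (total contact force of the chuck on the bit over 40 N) and still (z of countersink in the frame of chuck_mouth below -0.026 m and x of countersink in the frame of chuck_mouth between -0.002 and 0.002 m and y of countersink in the frame of chuck_mouth between -0.002 and 0.002 m and angle between the z axis of countersink and the z axis of chuck_mouth, either way round below 0.06 rad and contact force between chuck and countersink above 40 N and linear speed of countersink below 0.03 m/s); the robot touches nothing.
It fails at once if the sleeve is forced: the jaws squeeze the bit with over 220 N in total (contact force between chuck and countersink above 220 N).
It fails at once if another bit or a loose thing on the bench is moved by more than 30 mm (distance of any of disc_bit, dowel_bit, carton, gear, can, wrench, box_small from where it was at the start of the episode above 0.03 m).
It also fails if it takes over 64 s, if anything falls off the work surface, if the arm or the gripper's body presses on something with over 40 N, if the wrist force passes 120 N, or if a joint passes its speed limit or range.

## Working session

There is one attempt and no reset: what is moved stays moved. The work goes in short steps, Python scripts to look and compute and a tool call to move; the robot and the scene stay as the last step left them, time stands still between calls to the robot, and variables do not carry over. Pictures are saved under pics/ and viewed, at most 10 in all, crops included, and the job is handed in when it is done.

Besides the shell and the picture viewer there is one more tool, called after ">>>" as name(argument=value, ...), one argument or row to a line, values as JSON. step_arm: Moves the arm, as the interface text tells. Its arguments: {"type":"object","properties":{"increments":{"type":"array"},"fingers":{"type":"number"},"squeeze":{"type":"number"}},"required":["increments"]}

```bash
ls; mkdir -p pics
cat > h.py <<'E'
import numpy as np, cv2
from rig import ctrl, eyes, finish_job
from scipy.spatial.transform import Rotation as Rn
def cap(n,save=None):
    c=eyes.capture(n); c['R']=np.array(c['R']);c['t']=np.array(c['t'])
    if save: cv2.imwrite('pics/'+save,c['frame'])
    return c
def proj(c,X):
    p=c['R']@np.array(X,float)+c['t']; s=p[:2]/p[2]; s=s*(1+c['k1']*(s@s))
    return np.array([c['fx']*s[0]+c['cx'],c['fy']*s[1]+c['cy']])
def ray(c,uv):
    d=np.array([(uv[0]-c['cx'])/c['fx'],(uv[1]-c['cy'])/c['fy']]);s=d.copy()
    for _ in range(20): s=d/(1+c['k1']*(s@s))
    return -c['R'].T@c['t'], c['R'].T@np.array([s[0],s[1],1.])
def atz(c,uv,z):
    o,d=ray(c,uv); return o+d*(z-o[2])/d[2]
def world(c,p): return c['R'].T@(np.array(p)-c['t'])
def q2R(q): return Rn.from_quat([q[1],q[2],q[3],q[0]]).as_matrix()
E
python3 - <<'E'
from h import *
ims=[]
for n in ('side','top'):
    c=cap(n,n+'0.png'); print(n,c['fx'],c['cx'],c['cy'],c['k1'],(-c['R'].T@c['t']).round(0))
    for l in ['countersink','rack','chuck_stand','chuck','chuck_mouth','sleeve_grip','jaw_centre','disc_bit','dowel_bit','carton','gear','can','wrench','box_small']:
        for r in eyes.landmark_of(n,l)[:3]:
            if r['p']>.2:
                w=world(c,r['point']);print(l,round(r['p'],2),w.round(0),proj(c,w).round(0))
print(ctrl.sense())
E
```

```text
pics
side 364.0895664008128 255.20663245736822 194.97995856873425 -0.06440168158708068 [ -1. 717. 803.]
countersink 0.45 [533.  83.   7.] [215. 253.]
rack 0.73 [515. 142.  -2.] [209. 270.]
rack 0.48 [496. 199.   4.] [201. 283.]
chuck_stand 0.9 [ 540. -408.   -3.] [287. 183.]
chuck_stand 0.89 [ 318. -532.   -3.] [350. 185.]
chuck_stand 0.57 [ 481. -177.    0.] [272. 217.]
chuck 0.88 [ 515. -176.   52.] [264. 202.]
chuck 0.62 [ 348. -529.   53.] [345. 171.]
chuck 0.61 [ 468. -175.  127.] [276. 189.]
chuck_mouth 0.84 [ 467. -175.  121.] [276. 190.]
chuck_mouth 0.82 [ 528. -406.  127.] [292. 156.]
chuck_mouth 0.59 [ 308. -538.  128.] [358. 157.]
sleeve_grip 0.61 [ 531. -403.  122.] [291. 157.]
sleeve_grip 0.58 [ 472. -174.  118.] [275. 191.]
sleeve_grip 0.52 [ 310. -535.  123.] [357. 158.]
jaw_centre 0.96 [ 477. -174.  116.] [273. 191.]
jaw_centre 0.85 [ 540. -409.  110.] [289. 158.]
jaw_centre 0.51 [ 313. -531.  113.] [356. 160.]
disc_bit 0.56 [515. 146.   8.] [207. 268.]
dowel_bit 0.4 [497. 203.   6.] [200. 284.]
carton 0.66 [745. -24.  -1.] [186. 215.]
carton 0.62 [ 477. -175.  114.] 
[... 1427 characters left out ...]
oints': array([-1.53641260e+00,  3.12909780e-01,  1.49770445e+00, -4.04800771e-06,
        1.33098635e+00, -2.23391844e-01]), 'dq': array([-8.22943571e-05,  2.70037729e-04,  1.06416086e-03,  1.33656668e-04,
       -4.49717473e-04,  1.07537604e-04]), 'tau': array([ 2.76702913e-04, -4.12162507e+01, -2.59901530e+01, -2.01438402e-04,
        4.17137308e-04,  5.82051698e-06]), 'eef_pos': array([ 133.83013631, -507.66399894,  256.2874919 ]), 'ee_rot': array([-4.12977564e-06,  9.91705400e-01,  1.28531709e-01, -1.58344703e-06]), 'force': array([-0.60812758, -0.29346862,  0.17755437]), 'wrist_torque': array([ 0.07832279, -0.00425746, -0.01461655]), 'grip_force': 0.0, 'grip_width': 0.9994702562436627}
```

Run:
```python
from h import *
s=cv2.imread('pics/side0.png');t=cv2.imread('pics/top0.png')
def cr(im,x,y,w,h,W,H): return cv2.resize(im[y:y+h,x:x+w],(W,H),interpolation=cv2.INTER_CUBIC)
a=np.hstack([cr(s,170,130,220,165,400,300),cr(t,110,120,330,190,400,300)])
b=np.hstack([cr(s,170,220,80,80,400,300),cr(t,125,185,70,50,400,300)])
cv2.imwrite('pics/comp.png',np.vstack([a,b]))
```

```text
(no output)
```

View pics/comp.png

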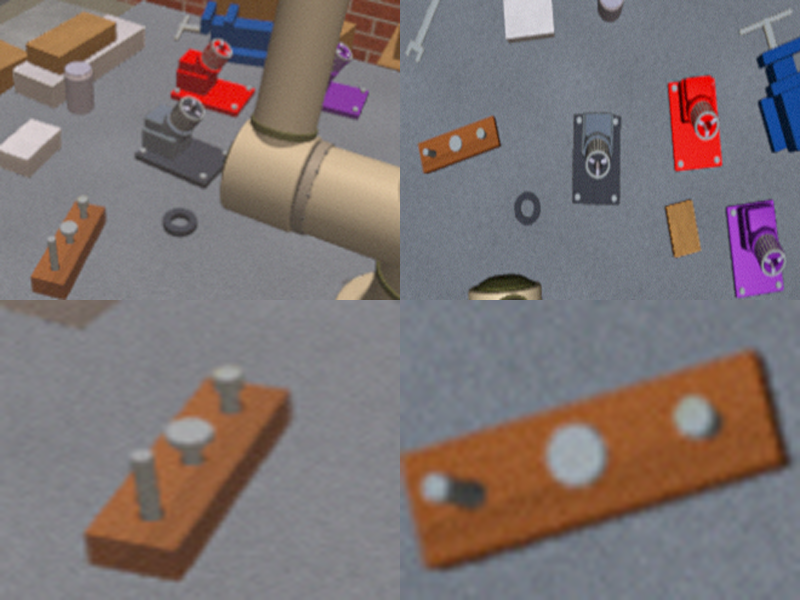

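```bash
cat >> h.py <<'E'
def circ(o,R,z,r,n=24):
    a=np.linspace(0,2*np.pi,n,False); return np.array(o)+np.stack([r*np.cos(a),r*np.sin(a),0*a+z],1)@R.T
def hullmask(c,parts):
    m=np.zeros((384*4,512*4),np.uint8)
    for P in parts:
        q=np.array([proj(c,x) for x in P])*4+1.5
        cv2.fillConvexPoly(m,cv2.convexHull(q.round().astype(np.int32)),1)
    return cv2.resize(m*255,(512,384),interpolation=cv2.INTER_AREA)/255.
I3=np.eye(3)
def bit(o,R=I3,z0=0): return [np.vstack([circ(o,R,46,9),circ(o,R,62,9),circ(o,R,68,2)]),np.vstack([circ(o,R,z0,6),circ(o,R,46,6)])]
def chuckR(yaw):
    z=np.array([-np.sin(.55)*np.cos(yaw),-np.sin(.55)*np.sin(yaw),np.cos(.55)]); y=np.array([-np.sin(yaw),np.cos(yaw),0]); return np.stack([np.cross(y,z),y,z],1)
E
python3 - <<'E'
from h import *
from scipy.optimize import minimize
C={n:cap(n) for n in('side','top')}
M={}
for n in C:
    for l in('countersink','chuck','chuck_stand'):
        M[n,l]=[(r['p'],r['mask']) for r in eyes.cut_out(n,l)]
        for p,m in M[n,l]: print(n,l,round(p,2),m.sum(),np.argwhere(m).mean(0)[::-1].round(1))
import pickle; pickle.dump((C,M),open('d.pkl','wb'))
def pick(n,l,uv):
    return min(M[n,l],key=lambda pm:np.linalg.norm(np.argwhere(pm[1]).mean(0)[::-1]-uv))[1]
def cost(p,ns):
    s=0
    for n in ns:
        m=pick(n,'countersink',(215,247) if n=='side' else (177,205)); s+=np.abs(m-hullmask(C[n],bit([p[0],p[1],10],z0=25))).sum()
    return s
for ns in(['side'],['top'],['side','top']):
    r=minimize(cost,[532,85],args=(ns,),method='Nelder-Mead',options=dict(initial_simplex=[[532,85],[537,85],[532,90]],xatol=.2)); print(ns,r.x.round(1),r.fun)
o=[]
for n,(u,v) in dict(side=(270,198),top=(271,215)).items():
    w=cv2.resize(C[n]['frame'][v-36:v+36,u-32:u+32],(400,450),interpolation=cv2.INTER_CUBIC)
    R=chuckR(0);mo=np.array([469,-177,123.5])
    for z,rr in((0,26),(-45,26),(0,9.8)):
        for P in circ(mo,R,z,rr,40):
            q=(proj(C[n],P)-(u-32,v-36)+.5)*6.25; cv2.circle(w,(int(q[0]),int(q[1])),1,(0,255,0),-1)
    o.append(w)
cv2.imwrite('pics/ch.png',np.hstack(o))
E
```

```text
side chuck 0.91 378 [270.5 194.5]
side chuck 0.7 124 [356.9 162.6]
side chuck 0.68 263 [287.  162.5]
side chuck 0.42 1476 [269.  208.7]
side chuck_stand 0.9 1025 [285.4 174.7]
side chuck_stand 0.85 515 [358.1 178.8]
side chuck_stand 0.73 1465 [268.8 208.6]
top chuck 0.94 684 [412.4 278.4]
top chuck 0.9 598 [272.5 217.3]
top chuck 0.88 544 [359.7 193.7]
top chuck 0.17 801 [342.8 264. ]
top chuck_stand 0.85 2270 [352.8 197.8]
top chuck_stand 0.74 2398 [402.3 277.3]
top chuck_stand 0.65 2242 [271.8 220.3]Traceback (most recent call last):
  File "<stdin>", line 18, in <module>
    res = _minimize_neldermead(fun, x0, args, callback, bounds=bounds,
                               **options)
    fsim[k] = func(sim[k])
              ~~~~^^^^^^^^
    fx = function(np.copy(x), *(wrapper_args + args))
  File "<stdin>", line 15, in cost
  File "<stdin>", line 11, in pick
ValueError: min() iterable argument is empty
```

Run:
```python
from h import *
from scipy.optimize import minimize
import pickle; C,M=pickle.load(open('d.pkl','rb'))
def fit(f,x0,st,ns):
    s=[x0]+[np.array(x0)+np.eye(len(x0))[i]*st[i] for i in range(len(x0))]
    r=minimize(f,x0,args=(ns,),method='Nelder-Mead',options=dict(initial_simplex=s,xatol=.05,fatol=.1)); print(ns,r.x.round(3),round(r.fun,1)); return r.x
K={}
for n,(u,v) in dict(side=(209,262),top=(159,211)).items():
    h=cv2.cvtColor(C[n]['frame'],cv2.COLOR_BGR2HSV); m=((h[...,1]>90)&((h[...,0]<25)|(h[...,0]>170))).astype(np.uint8)
    b=np.zeros_like(m); b[v-45:v+45,u-50:u+50]=1; m=m*b
    k,lab,st,_=cv2.connectedComponentsWithStats(m); K[n]=lab==1+np.argmax(st[1:,4])
def rack(p,ns):
    c,s=np.cos(p[2]),np.sin(p[2]); R=np.array([[c,-s,0],[s,c,0],[0,0,1]])
    B=np.array([[x,y,z] for x in(-27.5,27.5) for y in(-90,90) for z in(0,35)])@R.T+[p[0],p[1],0]
    t=0
    for n in ns:
        w=np.ones((384,512))
        for y in(-60,0,60):
            q=R@[0,y,0]+[p[0],p[1],0]
            w[hullmask(C[n],[circ(q,I3,30,15),circ(q,I3,96,15)])>0]=0
        t+=(w*np.abs(K[n]-hullmask(C[n],[B]))).sum()
    return t
for ns in(['side'],['top'],['side','top']):
    p=fit(rack,[516,142,.267],[4,4,.05],ns); print('cs',p[:2]+60*np.array([np.sin(p[2]),-np.cos(p[2])]))
def pick(n,l,uv): return min(M[n,l],key=lambda pm:np.linalg.norm(np.argwhere(pm[1]).mean(0)[::-1]-uv))[1]
S={'side':pick('side','chuck',(270,194)),'top':pick('top','chuck',(272,217))}
def chuck(p,ns):
    R=chuckR(p[3]); t=0
    for n in ns: t+=np.abs(S[n]-hullmask(C[n],[np.vstack([circ(p[:3],R,0,26),circ(p[:3],R,-45,26)]),np.vstack([circ(p[:3],R,-47,30),circ(p[:3],R,-p[4],30)])])).sum()
    return t
pc=fit(chuck,[469,-177,123.5,0,60],[4,4,4,.08,10],['side','top'])
pc=fit(chuck,pc,[3,3,3,.05,6],['side','top'])
o=[]
for n,(u,v) in dict(side=(270,198),top=(271,215)).items():
    w=cv2.resize(C[n]['frame'][v-36:v+36,u-32:u+32],(400,450),interpolation=cv2.INTER_CUBIC)
    R=chuckR(pc[3]);mo=pc[:3]
    for z,rr in((0,26),(-45,26),(0,9.8)):
        for P in circ(mo,R,z,rr,40):
            q=(proj(C[n],P)-(u-32,v-36)+.5)*6.25; cv2.circle(w,(int(q[0]),int(q[1])),1,(0,255,0),-1)
    o.append(w)
cv2.imwrite('pics/ch.png',np.hstack(o))
```

```text
['side'] [5.15167e+02 1.41064e+02 2.84000e-01] 173.7
cs [531.97188937  83.46542828]
['top'] [5.16313e+02 1.42616e+02 2.68000e-01] 73.6
cs [532.22499491  84.76416153]
['side', 'top'] [5.1564e+02 1.4194e+02 2.7700e-01] 266.5
cs [532.05787174  84.22969811]
['side', 'top'] [ 4.71426e+02 -1.76220e+02  1.23165e+02 -1.30000e-02  6.33170e+01] 76.5
['side', 'top'] [ 4.70653e+02 -1.76442e+02  1.25317e+02  1.60000e-02  6.40940e+01] 73.3
```

View pics/ch.png

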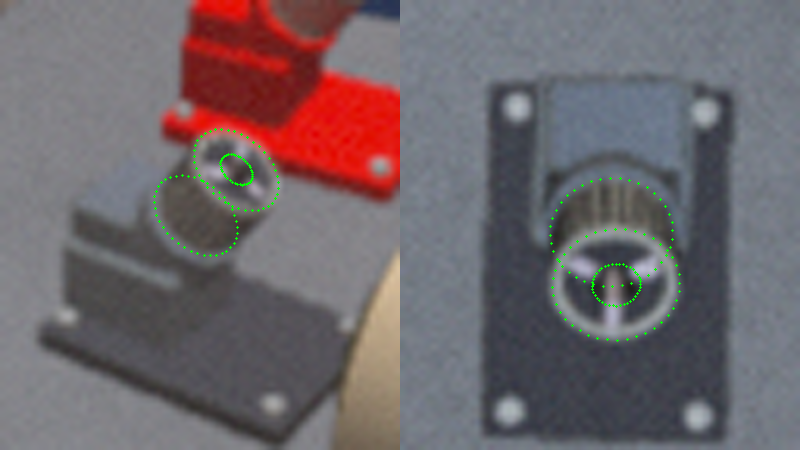

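```bash
cat >> h.py <<'E'
def Rdown(a):
    y=np.array([np.cos(a),np.sin(a),0]);z=np.array([0,0,-1.]);return np.stack([np.cross(y,z),y,z],1)
def plan(p1,R1,n,p0=None,R0=None):
    s=ctrl.sense(); p0=s['eef_pos'] if p0 is None else p0; R0=q2R(s['ee_rot']) if R0 is None else R0
    p1=np.array(p1,float); rv=Rn.from_matrix(R0.T@R1).as_rotvec(); p=p0.copy();R=R0.copy(); rows=[]
    for i in range(1,n+1):
        d=R.T@(p0+(p1-p0)*i/n-p)/25; d=d.round(2)
        w=Rn.from_matrix(R.T@(R0@Rn.from_rotvec(rv*i/n).as_matrix())).as_rotvec()/np.radians(6); w=w.round(2)
        p=p+R@d*25; R=R@Rn.from_rotvec(w*np.radians(6)).as_matrix()
        rows.append({k:float(v) for k,v in zip(('dx','dy','dz','wx','wy','wz'),[*d,*w]) if v})
    for i in range(0,n,5): print(str(rows[i:i+5]).replace("'",'"').replace(' ',''))
    print('max',max(abs(v) for r in rows for v in r.values()),'res',(p1-p).round(2))
E
python3 - <<'E'
from h import *
import pickle; C,M=pickle.load(open('d.pkl','rb'))
b=[atz(C['top'],uv,18) for uv in((257.7,196.1),(256.6,244.6),(287.8,197.1),(286.7,245.4))]
print(np.round(b,1)); 
for i,j in((1,0),(3,2)): d=b[i]-b[j]; print('yaw',np.arctan2(-d[1],-d[0]))
plan([532.2,84.5,150],Rdown(.27),25)
E
```

```text
[[ 554.2 -138.    18. ]
 [ 418.4 -132.6   18. ]
 [ 549.9 -222.7   18. ]
 [ 414.9 -216.3   18. ]]
yaw -0.03969108353347809
yaw -0.04744342557396528
[{"dx":0.86,"dy":-0.75,"dz":0.17,"wz":-0.6},{"dx":0.9,"dy":-0.7,"dz":0.17,"wz":-0.61},{"dx":0.95,"dy":-0.64,"dz":0.17,"wz":-0.6},{"dx":0.98,"dy":-0.58,"dz":0.17,"wz":-0.61},{"dx":1.02,"dy":-0.51,"dz":0.17,"wz":-0.6}]
[{"dx":1.05,"dy":-0.45,"dz":0.17,"wz":-0.61},{"dx":1.08,"dy":-0.39,"dz":0.17,"wz":-0.6},{"dx":1.1,"dy":-0.31,"dz":0.17,"wz":-0.61},{"dx":1.11,"dy":-0.24,"dz":0.17,"wz":-0.6},{"dx":1.13,"dy":-0.17,"dz":0.17,"wz":-0.61}]
[{"dx":1.14,"dy":-0.1,"dz":0.17,"wz":-0.6},{"dx":1.14,"dy":-0.03,"dz":0.17,"wz":-0.61},{"dx":1.14,"dy":0.04,"dz":0.17,"wz":-0.6},{"dx":1.14,"dy":0.12,"dz":0.17,"wz":-0.61},{"dx":1.12,"dy":0.19,"dz":0.17,"wz":-0.6}]
[{"dx":1.12,"dy":0.26,"dz":0.17,"wz":-0.6},{"dx":1.09,"dy":0.33,"dz":0.17,"wz":-0.61},{"dx":1.07,"dy":0.4,"dz":0.17,"wz":-0.6},{"dx":1.04,"dy":0.46,"dz":0.17,"wz":-0.61},{"dx":1.01,"dy":0.53,"dz":0.17,"wz":-0.6}]
[{"dx":0.98,"dy":0.59,"dz":0.17,"wz":-0.61},{"dx":0.94,"dy":0.65,"dz":0.17,"wz":-0.6},{"dx":0.89,"dy":0.72,"dz":0.17,"wz":-0.61},{"dx":0.85,"dy":0.76,"dz":0.17,"wz":-0.6},{"dx":0.79,"dy":0.82,"dz":0.17,"wz":-0.61}]
max 1.14 res [-0.02  0.1  -0.05]
```

>>> step_arm(
  increments=[
    {"dx": 0.79, "dy": -0.53, "dz": 0.14, "wz": -0.5},
    {"dx": 0.79, "dy": -0.53, "dz": 0.14, "wz": -0.5},
    {"dx": 0.79, "dy": -0.53, "dz": 0.14, "wz": -0.5},
    {"dx": 0.79, "dy": -0.53, "dz": 0.14, "wz": -0.5},
    {"dx": 0.79, "dy": -0.53, "dz": 0.14, "wz": -0.5},
  ],
  fingers=45,
  squeeze=40,
)

```text
invalid input at $.increments[0]: expected keys dx, dy, dz, wx, wy, wz
```

>>> step_arm(
  increments=[
    {"dx": 0.9, "dy": -0.32, "dz": 0.14, "wz": -0.5},
    {"dx": 0.9, "dy": -0.32, "dz": 0.14, "wz": -0.5},
    {"dx": 0.9, "dy": -0.32, "dz": 0.14, "wz": -0.5},
    {"dx": 0.9, "dy": -0.32, "dz": 0.14, "wz": -0.5},
    {"dx": 0.9, "dy": -0.32, "dz": 0.14, "wz": -0.5},
  ],
)

```text
invalid input at $.increments[0]: expected keys dx, dy, dz, wx, wy, wz
```

>>> step_arm(
  increments=[
    {"dx": 0.95, "dy": -0.08, "dz": 0.14, "wz": -0.5},
    {"dx": 0.95, "dy": -0.08, "dz": 0.14, "wz": -0.5},
    {"dx": 0.95, "dy": -0.08, "dz": 0.14, "wz": -0.5},
    {"dx": 0.95, "dy": -0.08, "dz": 0.14, "wz": -0.5},
    {"dx": 0.95, "dy": -0.08, "dz": 0.14, "wz": -0.5},
  ],
)

```text
invalid input at $.increments[0]: expected keys dx, dy, dz, wx, wy, wz
```

>>> step_arm(
  increments=[
    {"dx": 0.94, "dy": 0.16, "dz": 0.14, "wz": -0.5},
    {"dx": 0.94, "dy": 0.16, "dz": 0.14, "wz": -0.5},
    {"dx": 0.94, "dy": 0.16, "dz": 0.14, "wz": -0.5},
    {"dx": 0.94, "dy": 0.16, "dz": 0.14, "wz": -0.5},
    {"dx": 0.94, "dy": 0.16, "dz": 0.14, "wz": -0.5},
  ],
)

```text
invalid input at $.increments[0]: expected keys dx, dy, dz, wx, wy, wz
```

>>> step_arm(
  increments=[
    {"dx": 0.87, "dy": 0.39, "dz": 0.14, "wz": -0.5},
    {"dx": 0.87, "dy": 0.39, "dz": 0.14, "wz": -0.5},
    {"dx": 0.87, "dy": 0.39, "dz": 0.14, "wz": -0.5},
    {"dx": 0.87, "dy": 0.39, "dz": 0.14, "wz": -0.5},
    {"dx": 0.87, "dy": 0.39, "dz": 0.14, "wz": -0.5},
  ],
)

```text
invalid input at $.increments[0]: expected keys dx, dy, dz, wx, wy, wz
```

Run:
```python
from h import *
s=ctrl.sense();print(s['time_s'],s['joints'].round(3),s['grip_width'])
print(s['eef_pos'])
plan([532.2,84.5,150],Rdown(.27),8)
```

```text
1.9 [-1.536  0.313  1.498  0.     1.331 -0.223] 0.9994037186993805
[ 133.83598811 -507.65898344  256.28499323]
[{"dx":2.68,"dy":-2.36,"dz":0.53,"wz":-1.89},{"dx":3.09,"dy":-1.78,"dz":0.53,"wz":-1.89},{"dx":3.38,"dy":-1.14,"dz":0.53,"wz":-1.89},{"dx":3.54,"dy":-0.45,"dz":0.54,"wz":-1.89},{"dx":3.56,"dy":0.25,"dz":0.53,"wz":-1.89}]
[{"dx":3.44,"dy":0.95,"dz":0.53,"wz":-1.89},{"dx":3.19,"dy":1.61,"dz":0.53,"wz":-1.89},{"dx":2.81,"dy":2.2,"dz":0.53,"wz":-1.89}]
max 3.56 res [-0.05 -0.11 -0.05]
```

All six keys are required in every row; resending.

>>> step_arm(
  increments=[
    {"dx": 0.79, "dy": -0.53, "dz": 0.14, "wx": 0, "wy": 0, "wz": -0.5},
    {"dx": 0.79, "dy": -0.53, "dz": 0.14, "wx": 0, "wy": 0, "wz": -0.5},
    {"dx": 0.79, "dy": -0.53, "dz": 0.14, "wx": 0, "wy": 0, "wz": -0.5},
    {"dx": 0.79, "dy": -0.53, "dz": 0.14, "wx": 0, "wy": 0, "wz": -0.5},
    {"dx": 0.79, "dy": -0.53, "dz": 0.14, "wx": 0, "wy": 0, "wz": -0.5},
  ],
  fingers=45,
  squeeze=40,
)

```text
time_s: 2.4
eef_pos: [203.0, -410.1, 238.7]
ee_rot: [0.0, 0.966, 0.258, 0.0]
force: [-0.3, -0.6, 0.8]
grip_width: 0.529
grip_force: 0.0
```

>>> step_arm(
  increments=[
    {"dx": 0.9, "dy": -0.32, "dz": 0.14, "wx": 0, "wy": 0, "wz": -0.5},
    {"dx": 0.9, "dy": -0.32, "dz": 0.14, "wx": 0, "wy": 0, "wz": -0.5},
    {"dx": 0.9, "dy": -0.32, "dz": 0.14, "wx": 0, "wy": 0, "wz": -0.5},
    {"dx": 0.9, "dy": -0.32, "dz": 0.14, "wx": 0, "wy": 0, "wz": -0.5},
    {"dx": 0.9, "dy": -0.32, "dz": 0.14, "wx": 0, "wy": 0, "wz": -0.5},
  ],
)

```text
time_s: 2.9
eef_pos: [270.7, -312.2, 221.2]
ee_rot: [0.0, 0.924, 0.382, 0.0]
force: [0.4, -0.1, -0.7]
grip_width: 0.526
grip_force: 0.0
```

>>> step_arm(
  increments=[
    {"dx": 0.95, "dy": -0.08, "dz": 0.14, "wx": 0, "wy": 0, "wz": -0.5},
    {"dx": 0.95, "dy": -0.08, "dz": 0.14, "wx": 0, "wy": 0, "wz": -0.5},
    {"dx": 0.95, "dy": -0.08, "dz": 0.14, "wx": 0, "wy": 0, "wz": -0.5},
    {"dx": 0.95, "dy": -0.08, "dz": 0.14, "wx": 0, "wy": 0, "wz": -0.5},
    {"dx": 0.95, "dy": -0.08, "dz": 0.14, "wx": 0, "wy": 0, "wz": -0.5},
  ],
)

```text
time_s: 3.4
eef_pos: [337.9, -214.2, 203.8]
ee_rot: [0.0, 0.867, 0.499, 0.0]
force: [-0.4, 0.2, -0.2]
grip_width: 0.53
grip_force: 0.0
```

>>> step_arm(
  increments=[
    {"dx": 0.94, "dy": 0.16, "dz": 0.14, "wx": 0, "wy": 0, "wz": -0.5},
    {"dx": 0.94, "dy": 0.16, "dz": 0.14, "wx": 0, "wy": 0, "wz": -0.5},
    {"dx": 0.94, "dy": 0.16, "dz": 0.14, "wx": 0, "wy": 0, "wz": -0.5},
    {"dx": 0.94, "dy": 0.16, "dz": 0.14, "wx": 0, "wy": 0, "wz": -0.5},
    {"dx": 0.94, "dy": 0.16, "dz": 0.14, "wx": 0, "wy": 0, "wz": -0.5},
  ],
)

```text
time_s: 3.9
eef_pos: [404.2, -115.5, 186.3]
ee_rot: [0.0, 0.794, 0.608, 0.0]
force: [0.9, -0.2, -0.3]
grip_width: 0.523
grip_force: 0.0
```

>>> step_arm(
  increments=[
    {"dx": 0.87, "dy": 0.39, "dz": 0.14, "wx": 0, "wy": 0, "wz": -0.5},
    {"dx": 0.87, "dy": 0.39, "dz": 0.14, "wx": 0, "wy": 0, "wz": -0.5},
    {"dx": 0.87, "dy": 0.39, "dz": 0.14, "wx": 0, "wy": 0, "wz": -0.5},
    {"dx": 0.87, "dy": 0.39, "dz": 0.14, "wx": 0, "wy": 0, "wz": -0.5},
    {"dx": 0.87, "dy": 0.39, "dz": 0.14, "wx": 0, "wy": 0, "wz": -0.5},
  ],
)

```text
time_s: 4.4
eef_pos: [469.6, -16.2, 168.7]
ee_rot: [0.0, 0.708, 0.706, 0.0]
force: [0.9, 0.0, 0.1]
grip_width: 0.529
grip_force: 0.0
```

```bash
sed -i "s/ if v}/}/" h.py
python3 - <<'E'
from h import *
s=ctrl.sense();print(s['time_s'],s['joints'].round(3),s['grip_width'])
print(s['eef_pos'])
plan([532.2,84.5,150],Rdown(.27),8)
E
```

```text
4.4 [-0.285  0.286  1.78   0.     1.075 -0.283] 0.529374682927404
[469.56825667 -16.18128536 168.70388316]
[{"dx":0.5,"dy":0.31,"dz":0.09,"wx":0.0,"wy":0.0,"wz":-0.32},{"dx":0.5,"dy":0.33,"dz":0.1,"wx":0.0,"wy":0.0,"wz":-0.33},{"dx":0.48,"dy":0.35,"dz":0.09,"wx":0.0,"wy":0.0,"wz":-0.32},{"dx":0.47,"dy":0.36,"dz":0.09,"wx":0.0,"wy":0.0,"wz":-0.33},{"dx":0.46,"dy":0.38,"dz":0.1,"wx":0.0,"wy":0.0,"wz":-0.32}]
[{"dx":0.44,"dy":0.39,"dz":0.09,"wx":0.0,"wy":0.0,"wz":-0.33},{"dx":0.43,"dy":0.41,"dz":0.09,"wx":0.0,"wy":0.0,"wz":-0.32},{"dx":0.42,"dy":0.42,"dz":0.1,"wx":0.0,"wy":0.0,"wz":-0.33}]
max 0.5 res [-0.01 -0.09  0.04]
```

>>> step_arm(
  increments=[
    {"dx": 0.5, "dy": 0.31, "dz": 0.09, "wx": 0, "wy": 0, "wz": -0.32},
    {"dx": 0.5, "dy": 0.33, "dz": 0.1, "wx": 0, "wy": 0, "wz": -0.33},
    {"dx": 0.48, "dy": 0.35, "dz": 0.09, "wx": 0, "wy": 0, "wz": -0.32},
    {"dx": 0.47, "dy": 0.36, "dz": 0.09, "wx": 0, "wy": 0, "wz": -0.33},
    {"dx": 0.46, "dy": 0.38, "dz": 0.1, "wx": 0, "wy": 0, "wz": -0.32},
  ],
)

```text
time_s: 4.9
eef_pos: [509.0, 46.7, 156.9]
ee_rot: [0.0, 0.645, 0.764, 0.0]
force: [-0.9, -0.9, 0.6]
grip_width: 0.529
grip_force: 0.0
```

>>> step_arm(
  increments=[
    {"dx": 0.44, "dy": 0.39, "dz": 0.09, "wx": 0, "wy": 0, "wz": -0.33},
    {"dx": 0.43, "dy": 0.41, "dz": 0.09, "wx": 0, "wy": 0, "wz": -0.32},
    {"dx": 0.42, "dy": 0.42, "dz": 0.1, "wx": 0, "wy": 0, "wz": -0.33},
  ],
)

```text
time_s: 5.2
eef_pos: [532.6, 84.6, 149.9]
ee_rot: [0.0, 0.605, 0.796, 0.0]
force: [-0.6, -0.2, 0.5]
grip_width: 0.529
grip_force: 0.0
```

>>> step_arm(
  increments=[
    {"dx": 0, "dy": 0, "dz": 0.6, "wx": 0, "wy": 0, "wz": 0},
    {"dx": 0, "dy": 0, "dz": 0.6, "wx": 0, "wy": 0, "wz": 0},
  ],
)

```text
time_s: 5.4
eef_pos: [532.4, 84.5, 119.6]
ee_rot: [0.0, 0.605, 0.796, 0.0]
force: [-0.0, -0.9, -0.2]
grip_width: 0.525
grip_force: 0.0
```

Run:
```python
from h import *
s=ctrl.sense();print(s['eef_pos'],s['joints'].round(3))
o=[]
for n,(u,v) in dict(side=(215,245),top=(177,204)).items():
    c=cap(n); w=cv2.resize(c['frame'][v-36:v+36,u-32:u+32],(400,450),interpolation=cv2.INTER_CUBIC)
    g=s['eef_pos'].copy()
    for col,P in(((0,255,0),np.vstack(bit([532.2,84.5,10],z0=25))),((0,0,255),g+np.array([[0,0,-k] for k in(0,25,40,60,86)]))):
        for X in P:
            q=(proj(c,X)-(u-32,v-36)+.5)*6.25; cv2.circle(w,(int(q[0]),int(q[1])),1,col,-1)
    o.append(w)
cv2.imwrite('pics/g.png',np.hstack(o))
```

```text
[532.44626893  84.49151686 119.58474154] [-0.06   0.489  1.625 -0.     1.027 -0.331]
```

View pics/g.png

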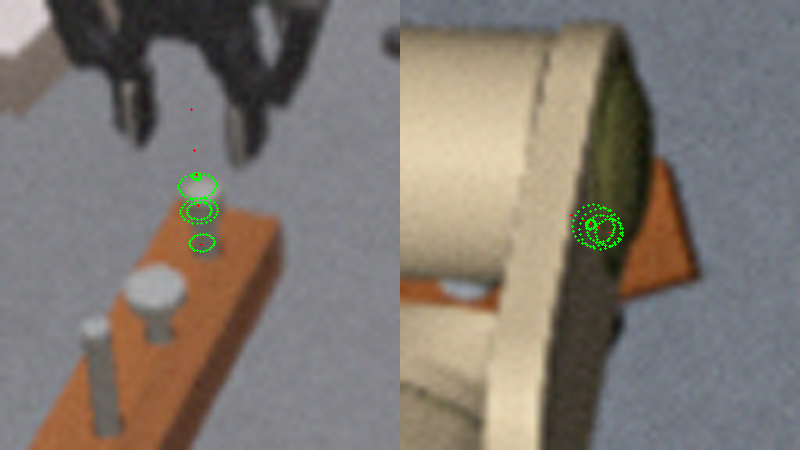

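The crop shows the open fingers bracketing the cone-headed bit (crop 201,190 ≈ pixel 215,239), and the model overlay fits to about 1 mm. Descending and gripping.

>>> step_arm(
  increments=[
    {"dx": 0, "dy": 0, "dz": 0.6, "wx": 0, "wy": 0, "wz": 0},
    {"dx": 0, "dy": 0, "dz": 0.6, "wx": 0, "wy": 0, "wz": 0},
    {"dx": 0, "dy": 0, "dz": 0.4, "wx": 0, "wy": 0, "wz": 0},
    {"dx": 0, "dy": 0, "dz": 0.22, "wx": 0, "wy": 0, "wz": 0},
  ],
)

```text
time_s: 5.9
eef_pos: [532.0, 83.7, 74.2]
ee_rot: [-0.0, 0.606, 0.795, -0.0]
force: [0.6, -0.0, -0.0]
grip_width: 0.525
grip_force: 0.0
```

>>> step_arm(
  increments=[
    {"dx": 0, "dy": 0, "dz": 0, "wx": 0, "wy": 0, "wz": 0},
    {"dx": 0, "dy": 0, "dz": 0, "wx": 0, "wy": 0, "wz": 0},
    {"dx": 0, "dy": 0, "dz": 0, "wx": 0, "wy": 0, "wz": 0},
    {"dx": 0, "dy": 0, "dz": 0, "wx": 0, "wy": 0, "wz": 0},
    {"dx": 0, "dy": 0, "dz": 0, "wx": 0, "wy": 0, "wz": 0},
  ],
  fingers=0,
  squeeze=40,
)

```text
time_s: 6.4
eef_pos: [532.2, 83.6, 75.1]
ee_rot: [0.0, 0.606, 0.795, 0.0]
force: [0.4, -0.7, 3.0]
grip_width: 0.191
grip_force: 39.1
```

>>> step_arm(
  increments=[
    {"dx": 0, "dy": 0, "dz": 0, "wx": 0, "wy": 0, "wz": 0},
    {"dx": 0, "dy": 0, "dz": 0, "wx": 0, "wy": 0, "wz": 0},
  ],
)

```text
time_s: 6.6
eef_pos: [532.2, 83.6, 75.0]
ee_rot: [0.0, 0.606, 0.795, 0.0]
force: [0.4, -0.8, 4.6]
grip_width: 0.194
grip_force: 39.3
```

```bash
cat >> h.py <<'E'
MO=np.array([470.5,-176.7,124.3]); RC=chuckR(-.04)
def Rtool(a):
    "tool along -zc, yaw a (rotation about chuck axis from tool y = chuck x)"
    z=-RC[:,2]; y=np.cos(a)*RC[:,0]+np.sin(a)*RC[:,1]; return np.stack([np.cross(y,z),y,z],1)
E
python3 - <<'E'
from h import *
s=ctrl.sense(); p=s['eef_pos']+[0,0,85]; R=q2R(s['ee_rot'])
plan(p,R,4)
q=MO+RC[:,2]*90
print(q); plan(q,Rtool(.3),15,p,R)
E
```

```text
[{"dx":-0.0,"dy":0.0,"dz":-0.85,"wx":0.0,"wy":0.0,"wz":0.0},{"dx":-0.0,"dy":0.0,"dz":-0.85,"wx":0.0,"wy":0.0,"wz":0.0},{"dx":-0.0,"dy":0.0,"dz":-0.85,"wx":0.0,"wy":0.0,"wz":0.0},{"dx":-0.0,"dy":0.0,"dz":-0.85,"wx":0.0,"wy":0.0,"wz":0.0}]
max 0.85 res [ 0.09 -0.01  0.  ]
[ 423.49577786 -174.81882772  201.02720699]
[{"dx":-0.59,"dy":-0.46,"dz":-0.11,"wx":-0.33,"wy":-0.1,"wz":0.01},{"dx":-0.59,"dy":-0.46,"dz":-0.12,"wx":-0.34,"wy":-0.11,"wz":0.0},{"dx":-0.59,"dy":-0.45,"dz":-0.13,"wx":-0.33,"wy":-0.1,"wz":0.01},{"dx":-0.59,"dy":-0.45,"dz":-0.14,"wx":-0.33,"wy":-0.11,"wz":0.0},{"dx":-0.59,"dy":-0.44,"dz":-0.14,"wx":-0.34,"wy":-0.1,"wz":0.01}]
[{"dx":-0.6,"dy":-0.44,"dz":-0.16,"wx":-0.33,"wy":-0.11,"wz":0.0},{"dx":-0.6,"dy":-0.43,"dz":-0.16,"wx":-0.33,"wy":-0.1,"wz":0.01},{"dx":-0.6,"dy":-0.43,"dz":-0.18,"wx":-0.34,"wy":-0.11,"wz":0.0},{"dx":-0.6,"dy":-0.42,"dz":-0.18,"wx":-0.33,"wy":-0.1,"wz":0.01},{"dx":-0.61,"dy":-0.41,"dz":-0.19,"wx":-0.33,"wy":-0.11,"wz":0.0}]
[{"dx":-0.6,"dy":-0.4,"dz":-0.19,"wx":-0.34,"wy":-0.1,"wz":0.01},{"dx":-0.61,"dy":-0.4,"dz":-0.21,"wx":-0.33,"wy":-0.1,"wz":0.0},{"dx":-0.61,"dy":-0.39,"dz":-0.21,"wx":-0.33,"wy":-0.11,"wz":0.01},{"dx":-0.62,"dy":-0.38,"dz":-0.22,"wx":-0.34,"wy":-0.1,"wz":0.0},{"dx":-0.62,"dy":-0.38,"dz":-0.22,"wx":-0.33,"wy":-0.11,"wz":0.01}]
max 0.62 res [0.07 0.14 0.04]
```

>>> step_arm(
  increments=[
    {"dx": 0, "dy": 0, "dz": -0.5, "wx": 0, "wy": 0, "wz": 0},
    {"dx": 0, "dy": 0, "dz": -0.9, "wx": 0, "wy": 0, "wz": 0},
    {"dx": 0, "dy": 0, "dz": -1, "wx": 0, "wy": 0, "wz": 0},
    {"dx": 0, "dy": 0, "dz": -1, "wx": 0, "wy": 0, "wz": 0},
  ],
)

```text
time_s: 7.0
eef_pos: [531.5, 83.6, 160.9]
ee_rot: [-0.0, 0.606, 0.795, -0.0]
force: [0.8, 0.1, -1.2]
grip_width: 0.194
grip_force: 39.3
```

>>> step_arm(
  increments=[
    {"dx": -0.59, "dy": -0.46, "dz": -0.11, "wx": -0.33, "wy": -0.1, "wz": 0.01},
    {"dx": -0.59, "dy": -0.46, "dz": -0.12, "wx": -0.34, "wy": -0.11, "wz": 0.0},
    {"dx": -0.59, "dy": -0.45, "dz": -0.13, "wx": -0.33, "wy": -0.1, "wz": 0.01},
    {"dx": -0.59, "dy": -0.45, "dz": -0.14, "wx": -0.33, "wy": -0.11, "wz": 0.0},
    {"dx": -0.59, "dy": -0.44, "dz": -0.14, "wx": -0.34, "wy": -0.1, "wz": 0.01},
  ],
)

```text
time_s: 7.5
eef_pos: [495.1, -3.0, 173.8]
ee_rot: [0.075, 0.605, 0.791, 0.053]
force: [0.7, -0.9, -0.6]
grip_width: 0.192
grip_force: 39.3
```

>>> step_arm(
  increments=[
    {"dx": -0.6, "dy": -0.44, "dz": -0.16, "wx": -0.33, "wy": -0.11, "wz": 0.0},
    {"dx": -0.6, "dy": -0.43, "dz": -0.16, "wx": -0.33, "wy": -0.1, "wz": 0.01},
    {"dx": -0.6, "dy": -0.43, "dz": -0.18, "wx": -0.34, "wy": -0.11, "wz": 0.0},
    {"dx": -0.6, "dy": -0.42, "dz": -0.18, "wx": -0.33, "wy": -0.1, "wz": 0.01},
    {"dx": -0.61, "dy": -0.41, "dz": -0.19, "wx": -0.33, "wy": -0.11, "wz": 0.0},
  ],
)

```text
time_s: 8.0
eef_pos: [458.8, -89.2, 187.6]
ee_rot: [0.149, 0.598, 0.78, 0.105]
force: [-0.1, -0.6, -0.9]
grip_width: 0.192
grip_force: 39.4
```

>>> step_arm(
  increments=[
    {"dx": -0.6, "dy": -0.4, "dz": -0.19, "wx": -0.34, "wy": -0.1, "wz": 0.01},
    {"dx": -0.61, "dy": -0.4, "dz": -0.21, "wx": -0.33, "wy": -0.1, "wz": 0.0},
    {"dx": -0.61, "dy": -0.39, "dz": -0.21, "wx": -0.33, "wy": -0.11, "wz": 0.01},
    {"dx": -0.62, "dy": -0.38, "dz": -0.22, "wx": -0.34, "wy": -0.1, "wz": 0.0},
    {"dx": -0.62, "dy": -0.38, "dz": -0.22, "wx": -0.33, "wy": -0.11, "wz": 0.01},
  ],
)

```text
time_s: 8.5
eef_pos: [422.7, -175.3, 201.3]
ee_rot: [0.222, 0.586, 0.763, 0.157]
force: [0.0, -0.1, -1.5]
grip_width: 0.19
grip_force: 39.4
```

Run:
```python
from h import *
s=ctrl.sense();print(s['time_s'],s['eef_pos'],s['joints'].round(3),s['force'],s['wrist_torque'])
R=q2R(s['ee_rot']); rel=RC.T@(s['eef_pos']-MO); print('rel',rel,'ang',RC.T@R[:,2])
plan(MO+RC[:,2]*90,Rtool(.3),2)
foot=s['eef_pos']+R[:,2]*65; Rb=np.stack([R[:,0],-R[:,1],-R[:,2]],1)
o=[]
for n,(u,v) in dict(side=(270,190),top=(271,220)).items():
    c=cap(n); w=cv2.resize(c['frame'][v-27:v+27,u-24:u+24],(400,450),interpolation=cv2.INTER_CUBIC)
    for col,P in(((0,255,0),np.vstack([circ(foot,Rb,0,6,16),circ(foot,Rb,46,6,16)])),((0,0,255),np.vstack([circ(MO,RC,0,26,40),circ(MO,RC,0,9.8)]))):
        for X in P:
            q=(proj(c,X)-(u-24,v-27)+.5)*8.333; cv2.circle(w,(int(q[0]),int(q[1])),1,col,-1)
    o.append(w)
cv2.imwrite('pics/i.png',np.hstack(o))
```

```text
8.5 [ 422.71807822 -175.3472418   201.31884212] [-0.855  0.022  2.104  0.619  0.717 -1.528] [ 0.03103442 -0.12347108 -1.48994153] [-0.00415287  0.33243633  0.0208321 ]
rel [-0.49202908 -0.5590911  90.64374976] ang [ 8.64210426e-04 -1.70071287e-05 -9.99999626e-01]
[{"dx":0.01,"dy":0.01,"dz":0.01,"wx":0.0,"wy":0.0,"wz":0.0},{"dx":0.01,"dy":0.02,"dz":0.02,"wx":0.01,"wy":0.0,"wz":0.0}]
max 0.02 res [-0.13 -0.14  0.05]
```

View pics/i.png

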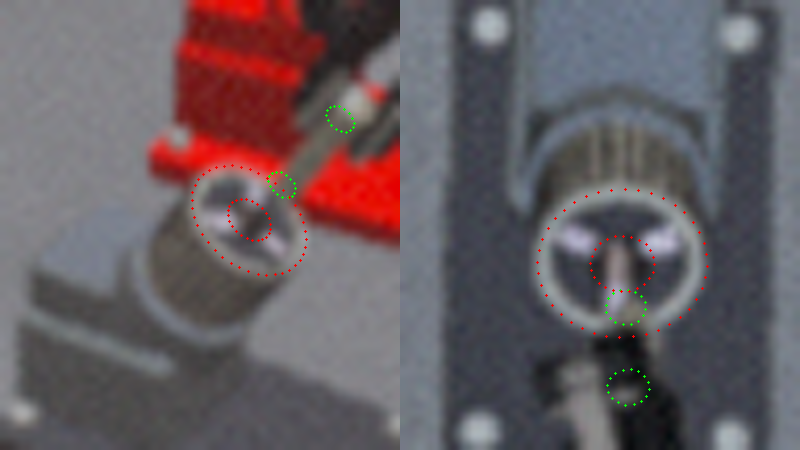

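Run:
```python
from h import *
import pickle; C,M=pickle.load(open('d.pkl','rb'))
s=ctrl.sense();R=q2R(s['ee_rot']);foot=s['eef_pos']+R[:,2]*65; Rb=np.stack([R[:,0],-R[:,1],-R[:,2]],1)
from scipy.ndimage import shift
for n in C:
    c=cap(n); d=np.abs(c['frame'].astype(float)-C[n]['frame']).sum(2)
    if n=='top':
        u,v=(271,224); o1=cv2.resize(c['frame'][v-14:v+14,u-14:u+14],(400,400),interpolation=cv2.INTER_CUBIC)
    P=np.vstack([circ(foot,Rb,1,6),circ(foot,Rb,34 if n=='side' else 20,6)])
    m=hullmask(c,[P]); q=np.array([proj(c,x) for x in P]).mean(0)
    g=cv2.GaussianBlur(np.minimum(d,60),(0,0),.5)
    a,b=proj(c,foot),proj(c,foot+Rb[:,2]*46); ax=(b-a)/np.linalg.norm(b-a); pe=np.array([-ax[1],ax[0]])
    # profile across shank
    ts=np.arange(-8,8.1,.5); pr=[]
    for t in ts:
        pts=np.array([a+(b-a)*f+pe*t for f in np.linspace(.1,.7 if n=='side' else .5,12)],np.float32)
        pr.append(cv2.remap(d.astype(np.float32),pts[:,0][None],pts[:,1][None],1).mean())
    print(n,'pe',pe.round(2),'len',np.linalg.norm(b-a),'r px',np.linalg.norm(proj(c,foot+np.cross(Rb[:,2],[0,0,1])*6)-a))
    print(dict(zip(ts.tolist(),np.round(pr).tolist())))
    pl=[]
    for t in np.arange(-8,8.1,.5):
        p=np.array([a+ax*t+pe*k for k in(-1,0,1)],np.float32); pl.append(float(cv2.remap(d.astype(np.float32),p[:,0][None],p[:,1][None],1).mean().round()))
    print('along',pl)
```

```text
side pe [0.75 0.66] len 10.529408934608375 r px 0.6554326707859205
{-8.0: 15.0, -7.5: 18.0, -7.0: 19.0, -6.5: 15.0, -6.0: 15.0, -5.5: 17.0, -5.0: 15.0, -4.5: 18.0, -4.0: 24.0, -3.5: 30.0, -3.0: 32.0, -2.5: 34.0, -2.0: 45.0, -1.5: 74.0, -1.0: 115.0, -0.5: 157.0, 0.0: 196.0, 0.5: 226.0, 1.0: 242.0, 1.5: 234.0, 2.0: 191.0, 2.5: 126.0, 3.0: 66.0, 3.5: 32.0, 4.0: 27.0, 4.5: 29.0, 5.0: 28.0, 5.5: 25.0, 6.0: 21.0, 6.5: 19.0, 7.0: 18.0, 7.5: 16.0, 8.0: 16.0}
along [8.0, 7.0, 6.0, 9.0, 12.0, 11.0, 9.0, 8.0, 10.0, 10.0, 8.0, 6.0, 11.0, 24.0, 50.0, 93.0, 139.0, 186.0, 218.0, 227.0, 219.0, 203.0, 194.0, 188.0, 176.0, 167.0, 160.0, 161.0, 162.0, 164.0, 171.0, 176.0, 185.0]
top pe [-1.    0.03] len 9.594208114345808 r px 1.2512576857485191
{-8.0: 12.0, -7.5: 11.0, -7.0: 10.0, -6.5: 11.0, -6.0: 12.0, -5.5: 11.0, -5.0: 9.0, -4.5: 11.0, -4.0: 16.0, -3.5: 25.0, -3.0: 37.0, -2.5: 42.0, -2.0: 42.0, -1.5: 70.0, -1.0: 105.0, -0.5: 146.0, 0.0: 192.0, 0.5: 217.0, 1.0: 234.0, 1.5: 225.0, 2.0: 210.0, 2.5: 173.0, 3.0: 134.0, 3.5: 104.0, 4.0: 76.0, 4.5: 56.0, 5.0: 37.0, 5.5: 28.0, 6.0: 22.0, 6.5: 18.0, 7.0: 15.0, 7.5: 15.0, 8.0: 16.0}
along [10.0, 8.0, 12.0, 14.0, 11.0, 8.0, 6.0, 4.0, 5.0, 8.0, 12.0, 19.0, 38.0, 56.0, 65.0, 74.0, 80.0, 89.0, 131.0, 174.0, 212.0, 242.0, 212.0, 184.0, 151.0, 125.0, 125.0, 125.0, 116.0, 110.0, 122.0, 130.0, 106.0]
```

Run:
```python
from h import *
import pickle; C,M=pickle.load(open('d.pkl','rb'))
s=ctrl.sense();R=q2R(s['ee_rot']);foot=s['eef_pos']+R[:,2]*65+RC[:,2]*15
A=[];b=[]
for n,pe,off in(('side',(.75,.66),.8),('top',(-1,.03),1.05)):
    c=C[n]; J=np.stack([(proj(c,foot+RC[:,i]*5)-proj(c,foot))/5 for i in(0,1)],1)
    A.append(np.array(pe)@J); b.append(off)
print(np.array(A)); print('bit offset in chuck x,y',np.linalg.solve(A,b))
o=[]
for n,(u,v) in dict(side=(277,181),top=(271,229)).items():
    c=cap(n); w=cv2.resize(c['frame'][v-16:v+16,u-16:u+16],(400,400),interpolation=cv2.INTER_CUBIC)
    a=proj(c,foot-RC[:,2]*15)
    for k in(0,40):
        q=(proj(c,foot+RC[:,2]*(k-15))-(u-16,v-16)+.5)*12.5; cv2.circle(w,(int(q[0]),int(q[1])),2,(0,255,0),-1)
    o.append(w)
cv2.imwrite('pics/j.png',np.hstack(o))
```

```text
[[-0.30537012 -0.02760452]
 [-0.02366615  0.40354429]]
bit offset in chuck x,y [-2.83992395  2.43539546]
```

View pics/j.png

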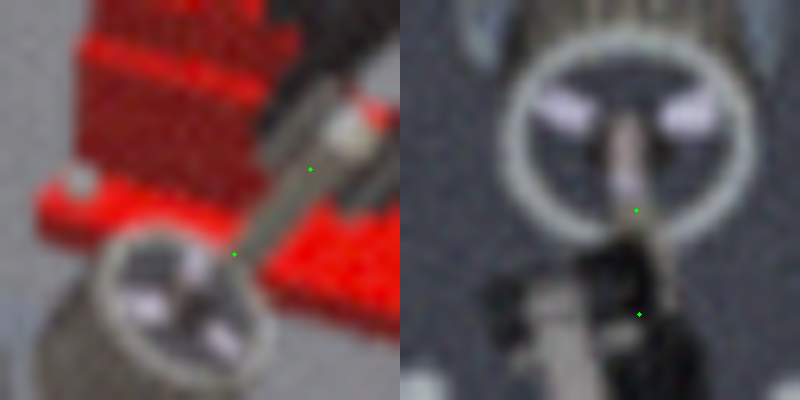

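>>> step_arm(
  increments=[
    {"dx": 0, "dy": 0, "dz": -0.8, "wx": 0, "wy": 0, "wz": 0},
    {"dx": 0, "dy": 0, "dz": -0.8, "wx": 0, "wy": 0, "wz": 0},
    {"dx": 0, "dy": 0, "dz": 0, "wx": 0, "wy": 0, "wz": 0},
  ],
)

```text
time_s: 9.1
eef_pos: [402.6, -174.0, 236.4]
ee_rot: [0.223, 0.586, 0.763, 0.156]
force: [-0.2, -0.6, -0.3]
grip_width: 0.189
grip_force: 39.4
```

Run:
```python
from h import *
s=ctrl.sense();R=q2R(s['ee_rot']);foot=s['eef_pos']+R[:,2]*65
print(RC.T@(s['eef_pos']-MO))
o=[]
for n in('side','top'):
    c=cap(n); u,v=proj(c,foot).round().astype(int)
    w=cv2.resize(c['frame'][v-16:v+16,u-16:u+16],(400,400),interpolation=cv2.INTER_CUBIC)
    for k in(0,46):
      for e in (-6,0,6):
       for ax in (0,1):
        q=(proj(c,foot-R[:,2]*k+RC[:,ax]*e)-(u-16,v-16)+.5)*12.5; cv2.circle(w,(int(q[0]),int(q[1])),2,(0,255,0) if ax else (255,255,0),-1)
    o.append(w)
cv2.imwrite('pics/k.png',np.hstack(o))
```

```text
[6.51610541e-01 2.86662482e-02 1.31149689e+02]
```

View pics/k.png

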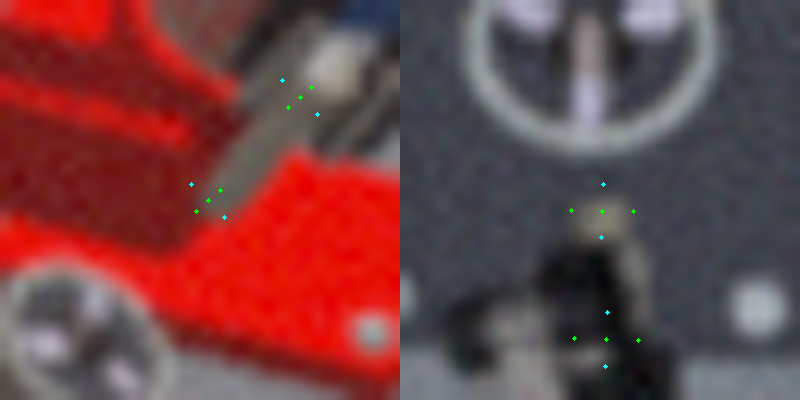

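Run:
```python
from h import *
plan(MO+RC@[1.7,-.2,70],Rtool(.3),4)
```

```text
[{"dx":-0.01,"dy":0.02,"dz":0.6,"wx":-0.0,"wy":-0.0,"wz":0.0},{"dx":-0.01,"dy":0.02,"dz":0.59,"wx":-0.01,"wy":-0.0,"wz":0.0},{"dx":-0.01,"dy":0.02,"dz":0.6,"wx":0.0,"wy":-0.0,"wz":0.0},{"dx":-0.01,"dy":0.01,"dz":0.59,"wx":-0.0,"wy":-0.0,"wz":0.0}]
max 0.6 res [ 0.11 -0.09  0.05]
```

>>> step_arm(
  increments=[
    {"dx": -0.01, "dy": 0.02, "dz": 0.6, "wx": 0, "wy": 0, "wz": 0},
    {"dx": -0.01, "dy": 0.02, "dz": 0.6, "wx": 0, "wy": 0, "wz": 0},
    {"dx": -0.01, "dy": 0.02, "dz": 0.6, "wx": 0, "wy": 0, "wz": 0},
    {"dx": -0.01, "dy": 0.01, "dz": 0.6, "wx": 0, "wy": 0, "wz": 0},
    {"dx": 0, "dy": 0, "dz": 0, "wx": 0, "wy": 0, "wz": 0},
  ],
)

```text
time_s: 9.7
eef_pos: [435.3, -174.8, 182.2]
ee_rot: [0.219, 0.587, 0.764, 0.157]
force: [0.2, -0.6, -1.0]
grip_width: 0.192
grip_force: 39.4
```

Run:
```python
from h import *
s=ctrl.sense();R=q2R(s['ee_rot']);foot=s['eef_pos']+R[:,2]*65
print(RC.T@(s['eef_pos']-MO),s['force'],s['joints'].round(2))
o=[]
for n in('side','top'):
    c=cap(n); u,v=proj(c,MO).round().astype(int)
    w=cv2.resize(c['frame'][v-16:v+16,u-16:u+16],(400,400),interpolation=cv2.INTER_CUBIC)
    for col,P in (((0,255,0),[foot]),((0,0,255),np.vstack([circ(MO,RC,0,9.8,20),circ(MO,RC,0,26,40)]))):
       for X in P:
        q=(proj(c,X)-(u-16,v-16)+.5)*12.5; cv2.circle(w,(int(q[0]),int(q[1])),2,col,-1)
    o.append(w)
cv2.imwrite('pics/l.png',np.hstack(o))
```

```text
[ 0.23974919  0.50056912 67.80737953] [ 0.19783473 -0.64953206 -1.02492008] [-0.83  0.08  2.1   0.64  0.66 -1.54]
```

View pics/l.png

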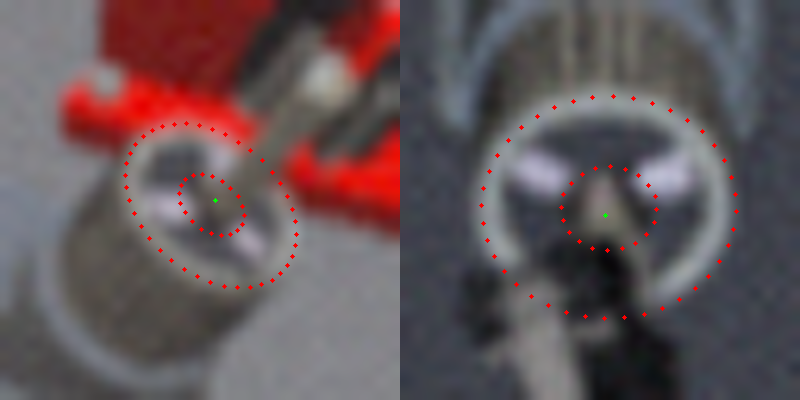

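Run:
```python
from h import *
plan(MO+RC@[1.2,-.4,56],Rtool(.3),3)
```

```text
[{"dx":-0.0,"dy":0.0,"dz":0.18,"wx":-0.01,"wy":-0.01,"wz":-0.0},{"dx":-0.01,"dy":-0.0,"dz":0.18,"wx":-0.0,"wy":-0.0,"wz":-0.0},{"dx":-0.0,"dy":-0.0,"dz":0.18,"wx":-0.01,"wy":-0.01,"wz":-0.0}]
max 0.18 res [-0.04 -0.07  0.08]
```

>>> step_arm(
  increments=[
    {"dx": 0, "dy": 0, "dz": 0.18, "wx": 0, "wy": 0, "wz": 0},
    {"dx": -0.01, "dy": 0, "dz": 0.18, "wx": 0, "wy": 0, "wz": 0},
    {"dx": 0, "dy": 0, "dz": 0.18, "wx": 0, "wy": 0, "wz": 0},
    {"dx": 0, "dy": 0, "dz": 0, "wx": 0, "wy": 0, "wz": 0},
  ],
)

```text
time_s: 10.2
eef_pos: [442.3, -176.3, 172.7]
ee_rot: [0.221, 0.587, 0.763, 0.156]
force: [-0.1, -0.4, -1.5]
grip_width: 0.19
grip_force: 39.4
```

```bash
cat > st.py <<'E'
from h import *
s=ctrl.sense(); R=q2R(s['ee_rot'])
print('t',s['time_s'],'rel',(RC.T@(s['eef_pos']-MO)).round(2),'Fc',(RC.T@s['force']).round(2),'Tc',(RC.T@s['wrist_torque']).round(3),'zax',(RC.T@R[:,2]).round(4),'yaw',np.arctan2(*(RC.T@R[:,1])[[1,0]]).round(3),'q6',s['joints'][5].round(3),'q5',s['joints'][4].round(2),'gw',round(s['grip_width']*85.4,1))
E
python3 st.py
```

```text
t 10.2 rel [ 1.29 -0.72 55.97] Fc [-0.82 -0.4  -1.21] Tc [-0.027  0.333  0.009] zax [-1.7e-03  3.0e-04 -1.0e+00] yaw 0.299 q6 -1.56 q5 0.63 gw 16.2
```

>>> step_arm(
  increments=[
    {"dx": 0, "dy": 0, "dz": 0.15, "wx": 0, "wy": 0, "wz": 0},
    {"dx": 0, "dy": 0, "dz": 0.15, "wx": 0, "wy": 0, "wz": 0},
    {"dx": 0, "dy": 0, "dz": 0, "wx": 0, "wy": 0, "wz": 0},
  ],
)

```text
time_s: 10.5
eef_pos: [446.3, -176.5, 166.3]
ee_rot: [0.221, 0.587, 0.763, 0.156]
force: [-0.7, -0.3, -0.3]
grip_width: 0.19
grip_force: 39.4
```

>>> step_arm(
  increments=[
    {"dx": 0, "dy": 0, "dz": 0.15, "wx": 0, "wy": 0, "wz": 0},
    {"dx": 0, "dy": 0, "dz": 0.15, "wx": 0, "wy": 0, "wz": 0},
    {"dx": 0, "dy": 0, "dz": 0, "wx": 0, "wy": 0, "wz": 0},
  ],
)

```text
time_s: 10.8
eef_pos: [450.2, -176.6, 159.9]
ee_rot: [0.221, 0.587, 0.763, 0.156]
force: [-0.5, 0.5, -0.4]
grip_width: 0.191
grip_force: 39.4
```

```bash
python3 st.py
```

```text
t 10.8 rel [ 1.25 -0.71 40.95] Fc [-0.7   0.46 -0.07] Tc [ 0.043  0.332 -0.   ] zax [-1.8e-03  3.0e-04 -1.0e+00] yaw 0.299 q6 -1.582 q5 0.59 gw 16.4
```

>>> step_arm(
  increments=[
    {"dx": 0, "dy": 0, "dz": 0.1, "wx": 0, "wy": 0, "wz": 0},
    {"dx": 0, "dy": 0, "dz": 0.1, "wx": 0, "wy": 0, "wz": 0},
    {"dx": 0, "dy": 0, "dz": 0, "wx": 0, "wy": 0, "wz": 0},
  ],
)

```text
time_s: 11.1
eef_pos: [452.8, -176.9, 156.1]
ee_rot: [0.221, 0.587, 0.763, 0.156]
force: [-2.0, 0.3, 0.4]
grip_width: 0.195
grip_force: 39.7
```

```bash
python3 st.py
```

```text
t 11.1 rel [ 1.56 -0.91 36.29] Fc [-1.49  0.19  1.41] Tc [0.027 0.329 0.006] zax [-1.1e-03 -3.0e-04 -1.0e+00] yaw 0.3 q6 -1.59 q5 0.58 gw 16.6
```

>>> step_arm(
  increments=[
    {"dx": 0, "dy": 0, "dz": 0, "wx": 0, "wy": 0, "wz": 0},
    {"dx": 0, "dy": 0, "dz": 0, "wx": 0, "wy": 0, "wz": 0},
    {"dx": 0, "dy": 0, "dz": 0, "wx": 0, "wy": 0, "wz": 0},
    {"dx": 0, "dy": 0, "dz": 0, "wx": 0, "wy": 0, "wz": 0},
  ],
  fingers=40,
)

```text
time_s: 11.5
eef_pos: [452.7, -176.8, 156.1]
ee_rot: [0.221, 0.587, 0.763, 0.156]
force: [-0.6, -0.5, -0.0]
grip_width: 0.471
grip_force: 0.0
```

>>> step_arm(
  increments=[
    {"dx": 0, "dy": 0, "dz": -0.5, "wx": 0, "wy": 0, "wz": 0},
    {"dx": 0, "dy": 0, "dz": -0.8, "wx": 0, "wy": 0, "wz": 0},
    {"dx": 0, "dy": 0, "dz": -0.8, "wx": 0, "wy": 0, "wz": 0},
    {"dx": 0, "dy": 0, "dz": 0, "wx": 0, "wy": 0, "wz": 0},
  ],
)

```text
time_s: 11.9
eef_pos: [425.3, -176.3, 202.6]
ee_rot: [0.223, 0.587, 0.763, 0.156]
force: [0.6, -0.7, -0.2]
grip_width: 0.465
grip_force: 0.0
```

```bash
python3 st.py
python3 - <<'E'
from h import *
o=[]
foot=MO-RC[:,2]*32
for n in('side','top'):
    c=cap(n); u,v=proj(c,MO).round().astype(int)
    for r in eyes.landmark_of(n,'countersink')[:2]: print(n,r['p'],(RC.T@(world(c,r['point'])-MO)).round(1))
    w=cv2.resize(c['frame'][v-20:v+20,u-20:u+20],(400,400),interpolation=cv2.INTER_CUBIC)
    for col,P in (((0,255,0),np.vstack([circ(foot,RC,46,9,20),circ(foot,RC,62,9,20),circ(foot,RC,68,2,6)])),):
       for X in P:
        q=(proj(c,X)-(u-20,v-20)+.5)*10; cv2.circle(w,(int(q[0]),int(q[1])),1,col,-1)
    o.append(w)
cv2.imwrite('pics/m.png',np.hstack(o))
E
```

```text
t 11.9 rel [ 2.45 -1.39 90.35] Fc [ 0.46 -0.65 -0.52] Tc [-0.048  0.241  0.002] zax [ 0.0014 -0.0028 -1.    ] yaw 0.3 q6 -1.519 q5 0.71 gw 39.7
top 0.39 [  0.8   0.4 -30.7]
```

View pics/m.png

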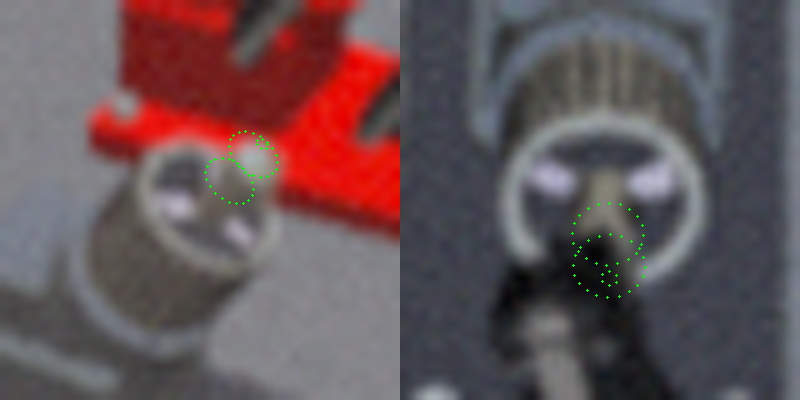

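The countersink stands in the chuck (side crop 250,165 and top crop 605,220), with its head on the seated model. Now the sleeve.

Run:
```python
from h import *
plan(MO+RC@[.8,-.5,-2],Rtool(.3),8)
```

```text
[{"dx":0.0,"dy":-0.0,"dz":0.45,"wx":-0.0,"wy":-0.0,"wz":-0.0},{"dx":0.0,"dy":-0.0,"dz":0.45,"wx":-0.0,"wy":-0.0,"wz":-0.0},{"dx":0.0,"dy":-0.0,"dz":0.45,"wx":-0.01,"wy":-0.0,"wz":-0.0},{"dx":0.0,"dy":-0.0,"dz":0.45,"wx":0.0,"wy":-0.01,"wz":-0.0},{"dx":0.0,"dy":-0.01,"dz":0.45,"wx":-0.0,"wy":0.0,"wz":-0.0}]
[{"dx":0.01,"dy":0.0,"dz":0.46,"wx":-0.0,"wy":0.0,"wz":-0.0},{"dx":-0.0,"dy":0.0,"dz":0.45,"wx":-0.0,"wy":-0.0,"wz":-0.01},{"dx":-0.0,"dy":0.0,"dz":0.45,"wx":-0.01,"wy":-0.0,"wz":0.0}]
max 0.46 res [-0.02 -0.05  0.08]
```

>>> step_arm(
  increments=[
    {"dx": 0, "dy": 0, "dz": 0, "wx": 0, "wy": 0, "wz": 0},
    {"dx": 0, "dy": 0, "dz": 0.3, "wx": 0, "wy": 0, "wz": 0},
    {"dx": 0, "dy": 0, "dz": 0.5, "wx": 0, "wy": 0, "wz": 0},
    {"dx": 0, "dy": 0, "dz": 0.5, "wx": 0, "wy": 0, "wz": 0},
    {"dx": 0, "dy": 0, "dz": 0, "wx": 0, "wy": 0, "wz": 0},
  ],
  fingers=85,
)

```text
time_s: 12.6
eef_pos: [442.4, -175.8, 171.4]
ee_rot: [0.22, 0.587, 0.763, 0.157]
force: [0.5, -0.1, -0.1]
grip_width: 0.993
grip_force: 0.0
```

>>> step_arm(
  increments=[
    {"dx": 0, "dy": 0, "dz": 0.4, "wx": 0, "wy": 0, "wz": 0},
    {"dx": 0, "dy": 0, "dz": 0.4, "wx": 0, "wy": 0, "wz": 0},
    {"dx": 0, "dy": 0, "dz": 0.4, "wx": 0, "wy": 0, "wz": 0},
    {"dx": 0, "dy": 0, "dz": 0.4, "wx": 0, "wy": 0, "wz": 0},
    {"dx": 0, "dy": 0, "dz": 0, "wx": 0, "wy": 0, "wz": 0},
  ],
)

```text
time_s: 13.1
eef_pos: [463.3, -176.9, 137.7]
ee_rot: [0.22, 0.587, 0.763, 0.157]
force: [-1.2, -0.1, -0.4]
grip_width: 0.996
grip_force: 0.0
```

```bash
python3 st.py
```

```text
t 13.1 rel [ 0.88 -0.49 15.22] Fc [-1.2  -0.12  0.32] Tc [0.033 0.309 0.049] zax [-0.0027  0.0012 -1.    ] yaw 0.299 q6 -1.627 q5 0.54 gw 85.1
```

Next 17 mm further, then a gentle close.

>>> step_arm(
  increments=[
    {"dx": 0, "dy": 0, "dz": 0.3, "wx": 0, "wy": 0, "wz": 0},
    {"dx": 0, "dy": 0, "dz": 0.3, "wx": 0, "wy": 0, "wz": 0},
    {"dx": 0, "dy": 0, "dz": 0.09, "wx": 0, "wy": 0, "wz": 0},
    {"dx": 0, "dy": 0, "dz": 0, "wx": 0, "wy": 0, "wz": 0},
  ],
)

```text
time_s: 13.5
eef_pos: [472.2, -177.5, 124.0]
ee_rot: [0.221, 0.587, 0.763, 0.156]
force: [-0.1, -0.4, -0.6]
grip_width: 0.995
grip_force: 0.0
```

```bash
python3 st.py
```

```text
t 13.5 rel [ 1.29 -0.73 -1.19] Fc [-0.4  -0.45 -0.45] Tc [ 0.024  0.243 -0.019] zax [-1.6e-03  3.0e-04 -1.0e+00] yaw 0.3 q6 -1.661 q5 0.5 gw 84.9
```

>>> step_arm(
  increments=[
    {"dx": 0, "dy": 0, "dz": 0, "wx": 0, "wy": 0, "wz": 0},
    {"dx": 0, "dy": 0, "dz": 0, "wx": 0, "wy": 0, "wz": 0},
    {"dx": 0, "dy": 0, "dz": 0, "wx": 0, "wy": 0, "wz": 0},
    {"dx": 0, "dy": 0, "dz": 0, "wx": 0, "wy": 0, "wz": 0},
  ],
  fingers=45,
  squeeze=20,
)

```text
time_s: 13.9
eef_pos: [472.0, -177.7, 124.6]
ee_rot: [0.222, 0.587, 0.763, 0.156]
force: [-5.5, 0.5, 6.0]
grip_width: 0.591
grip_force: 19.9
```

```bash
python3 st.py
```

```text
t 13.9 rel [ 1.51 -0.93 -0.56] Fc [-1.58  0.26  8.01] Tc [-0.041  0.611 -0.162] zax [-9.e-04 -5.e-04 -1.e+00] yaw 0.3 q6 -1.66 q5 0.51 gw 50.5
```

>>> step_arm(
  increments=[
    {"dx": 0, "dy": 0, "dz": 0, "wx": 0, "wy": 0, "wz": 0},
    {"dx": 0, "dy": 0, "dz": 0, "wx": 0, "wy": 0, "wz": 0},
    {"dx": 0, "dy": 0, "dz": 0, "wx": 0, "wy": 0, "wz": 0},
  ],
  squeeze=80,
)

```text
time_s: 14.2
eef_pos: [471.9, -177.7, 124.8]
ee_rot: [0.222, 0.587, 0.763, 0.156]
force: [-11.6, 1.7, 12.9]
grip_width: 0.58
grip_force: 79.8
```

```bash
python3 st.py
```

```text
t 14.2 rel [ 1.49 -0.92 -0.28] Fc [-3.21  1.2  17.09] Tc [ 0.073  1.141 -0.049] zax [-8.e-04 -6.e-04 -1.e+00] yaw 0.3 q6 -1.66 q5 0.51 gw 49.6
```

>>> step_arm(
  increments=[
    {"dx": 0, "dy": 0, "dz": 0, "wx": 0, "wy": 0, "wz": 0.7},
    {"dx": 0, "dy": 0, "dz": 0, "wx": 0, "wy": 0, "wz": 0.7},
    {"dx": 0, "dy": 0, "dz": 0, "wx": 0, "wy": 0, "wz": 0.7},
  ],
)

```text
time_s: 14.5
eef_pos: [471.5, -177.7, 124.6]
ee_rot: [0.203, 0.668, 0.694, 0.179]
force: [-17.1, -0.3, 12.5]
grip_width: 0.577
grip_force: 80.3
```

```bash
python3 st.py
```

```text
t 14.5 rel [ 1.09 -1.   -0.28] Fc [-8.05 -1.02 19.61] Tc [-0.165  1.639  0.291] zax [-1.6e-03 -9.0e-04 -1.0e+00] yaw 0.078 q6 -1.438 q5 0.51 gw 49.3
```

>>> step_arm(
  increments=[
    {"dx": 0, "dy": 0, "dz": 0, "wx": 0, "wy": 0, "wz": 0.7},
    {"dx": 0, "dy": 0, "dz": 0, "wx": 0, "wy": 0, "wz": 0.7},
    {"dx": 0, "dy": 0, "dz": 0, "wx": 0, "wy": 0, "wz": 0.7},
  ],
)

```text
time_s: 14.8
eef_pos: [471.2, -177.7, 124.4]
ee_rot: [0.182, 0.74, 0.616, 0.2]
force: [-22.2, -0.9, 13.3]
grip_width: 0.574
grip_force: 80.7
```

```bash
python3 st.py
```

```text
t 14.8 rel [ 0.62 -0.96 -0.31] Fc [-11.93  -1.77  22.97] Tc [-0.205  2.073  0.267] zax [-2.4e-03 -8.0e-04 -1.0e+00] yaw -0.142 q6 -1.218 q5 0.51 gw 49.0
```

>>> step_arm(
  increments=[
    {"dx": 0, "dy": -0.04, "dz": -0.03, "wx": 0, "wy": 0, "wz": 0.7},
    {"dx": 0, "dy": 0, "dz": 0, "wx": 0, "wy": 0, "wz": 0.7},
    {"dx": 0, "dy": 0, "dz": 0, "wx": 0, "wy": 0, "wz": 0.7},
  ],
)

```text
time_s: 15.1
eef_pos: [470.6, -177.6, 124.2]
ee_rot: [0.158, 0.803, 0.531, 0.219]
force: [-3.8, -1.3, -1.3]
grip_width: 0.576
grip_force: 88.4
```

```bash
python3 st.py
```

```text
t 15.1 rel [ 0.08 -0.86 -0.14] Fc [-3.83 -1.47  0.88] Tc [-0.245  0.792  0.204] zax [-1.9e-03 -7.0e-04 -1.0e+00] yaw -0.362 q6 -1.001 q5 0.5 gw 49.2
```

>>> step_arm(
  increments=[
    {"dx": 0, "dy": 0, "dz": 0, "wx": 0, "wy": 0, "wz": 0.7},
    {"dx": 0, "dy": 0, "dz": 0, "wx": 0, "wy": 0, "wz": 0.7},
  ],
)

```text
time_s: 15.3
eef_pos: [470.4, -177.4, 124.1]
ee_rot: [0.142, 0.84, 0.471, 0.23]
force: [-7.0, -1.1, 0.1]
grip_width: 0.579
grip_force: 88.7
```

```bash
python3 st.py
```

```text
t 15.3 rel [-0.18 -0.73 -0.14] Fc [-5.88 -1.4   3.67] Tc [-0.271  0.976  0.226] zax [-2.3e-03 -4.0e-04 -1.0e+00] yaw -0.509 q6 -0.854 q5 0.51 gw 49.4
```

>>> step_arm(
  increments=[
    {"dx": 0, "dy": -0.02, "dz": 0, "wx": 0, "wy": 0, "wz": 0.7},
    {"dx": 0, "dy": 0, "dz": 0, "wx": 0, "wy": 0, "wz": 0.7},
  ],
)

```text
time_s: 15.5
eef_pos: [470.1, -177.2, 123.9]
ee_rot: [0.125, 0.872, 0.408, 0.24]
force: [-4.0, -1.2, -0.5]
grip_width: 0.575
grip_force: 88.4
```

```bash
python3 st.py
```

```text
t 15.5 rel [-0.49 -0.54 -0.15] Fc [-3.63 -1.32  1.63] Tc [-0.221  0.799  0.248] zax [-2.1e-03 -5.0e-04 -1.0e+00] yaw -0.656 q6 -0.71 q5 0.5 gw 49.1
```

>>> step_arm(
  increments=[
    {"dx": 0, "dy": 0, "dz": 0, "wx": 0, "wy": 0, "wz": 0.7},
    {"dx": 0, "dy": 0, "dz": 0, "wx": 0, "wy": 0, "wz": 0.7},
  ],
)

```text
time_s: 15.7
eef_pos: [470.0, -177.0, 123.8]
ee_rot: [0.106, 0.9, 0.343, 0.249]
force: [-7.4, -0.8, -0.2]
grip_width: 0.575
grip_force: 88.7
```

```bash
python3 st.py
```

```text
t 15.7 rel [-0.68 -0.33 -0.14] Fc [-6.4  -1.06  3.69] Tc [-0.251  0.896  0.184] zax [-2.4e-03 -1.0e-04 -1.0e+00] yaw -0.802 q6 -0.563 q5 0.5 gw 49.1
```

>>> step_arm(
  increments=[
    {"dx": 0, "dy": 0, "dz": 0, "wx": 0, "wy": 0, "wz": 0.7},
    {"dx": 0, "dy": 0, "dz": 0, "wx": 0, "wy": 0, "wz": 0.7},
  ],
)

```text
time_s: 15.9
eef_pos: [469.8, -176.8, 123.7]
ee_rot: [0.088, 0.922, 0.276, 0.256]
force: [-8.1, 1.1, 1.5]
grip_width: 0.577
grip_force: 88.9
```

```bash
python3 st.py
```

```text
t 15.9 rel [-0.88 -0.13 -0.14] Fc [-6.16  0.82  5.49] Tc [-0.078  1.052  0.226] zax [-2.8e-03  5.0e-04 -1.0e+00] yaw -0.949 q6 -0.416 q5 0.51 gw 49.3
```

>>> step_arm(
  increments=[
    {"dx": 0, "dy": 0, "dz": 0, "wx": 0, "wy": 0, "wz": 0.7},
    {"dx": 0, "dy": 0, "dz": 0, "wx": 0, "wy": 0, "wz": 0.7},
  ],
)

```text
time_s: 16.1
eef_pos: [469.7, -176.5, 123.6]
ee_rot: [0.068, 0.94, 0.208, 0.261]
force: [-10.6, 2.2, 2.4]
grip_width: 0.578
grip_force: 89.1
```

```bash
python3 st.py
```

```text
t 16.1 rel [-1.02  0.13 -0.16] Fc [-7.88  1.75  7.66] Tc [0.004 1.137 0.204] zax [-0.0031  0.001  -1.    ] yaw -1.095 q6 -0.27 q5 0.51 gw 49.3
```

>>> step_arm(
  increments=[
    {"dx": 0, "dy": 0, "dz": 0, "wx": 0, "wy": 0, "wz": 0.7},
    {"dx": 0, "dy": 0, "dz": 0, "wx": 0, "wy": 0, "wz": 0.7},
  ],
)

```text
time_s: 16.3
eef_pos: [469.6, -176.3, 123.5]
ee_rot: [0.049, 0.953, 0.139, 0.265]
force: [-9.8, 2.8, 3.1]
grip_width: 0.576
grip_force: 89.2
```

```bash
python3 st.py
```

```text
t 16.3 rel [-1.19  0.4  -0.17] Fc [-6.84  2.46  7.79] Tc [0.155 1.093 0.318] zax [-0.0034  0.0017 -1.    ] yaw -1.242 q6 -0.123 q5 0.51 gw 49.2
```

>>> step_arm(
  increments=[
    {"dx": 0, "dy": 0, "dz": 0, "wx": 0, "wy": 0, "wz": 0.7},
    {"dx": 0, "dy": 0, "dz": 0, "wx": 0, "wy": 0, "wz": 0.5},
  ],
)

```text
time_s: 16.5
eef_pos: [469.5, -176.0, 123.5]
ee_rot: [0.032, 0.96, 0.079, 0.268]
force: [-10.5, 4.6, 3.2]
grip_width: 0.577
grip_force: 89.2
```

```bash
python3 st.py
```

```text
t 16.5 rel [-1.26  0.65 -0.17] Fc [-7.42  4.16  8.35] Tc [0.31  1.114 0.3  ] zax [-0.0036  0.0022 -1.    ] yaw -1.367 q6 0.002 q5 0.51 gw 49.2
```

>>> step_arm(
  increments=[
    {"dx": 0, "dy": 0, "dz": 0, "wx": 0, "wy": 0, "wz": 0.5},
    {"dx": 0, "dy": 0, "dz": 0, "wx": 0, "wy": 0, "wz": 0.5},
  ],
)

```text
time_s: 16.7
eef_pos: [469.5, -175.8, 123.5]
ee_rot: [0.018, 0.962, 0.029, 0.269]
force: [-10.8, 6.5, 4.3]
grip_width: 0.576
grip_force: 89.3
```

```bash
python3 st.py
```

```text
t 16.7 rel [-1.29  0.83 -0.15] Fc [-7.15  6.04  9.49] Tc [0.388 1.107 0.451] zax [-0.0037  0.0027 -1.    ] yaw -1.471 q6 0.106 q5 0.51 gw 49.2
```

>>> step_arm(
  increments=[
    {"dx": 0, "dy": 0, "dz": 0, "wx": 0, "wy": 0, "wz": 0.3},
    {"dx": 0, "dy": 0, "dz": 0, "wx": 0, "wy": 0, "wz": 0.3},
  ],
)

```text
time_s: 16.9
eef_pos: [469.5, -175.7, 123.5]
ee_rot: [0.009, 0.963, -0.0, 0.27]
force: [-11.0, 5.8, 4.8]
grip_width: 0.575
grip_force: 89.3
```

```bash
python3 st.py
```

```text
t 16.9 rel [-1.31  0.97 -0.18] Fc [-7.03  5.4   9.97] Tc [0.514 1.08  0.415] zax [-0.0038  0.003  -1.    ] yaw -1.533 q6 0.168 q5 0.51 gw 49.1
```

>>> step_arm(
  increments=[
    {"dx": 0, "dy": 0, "dz": 0, "wx": 0, "wy": 0, "wz": 0.2},
    {"dx": 0, "dy": 0, "dz": 0, "wx": 0, "wy": 0, "wz": 0.2},
  ],
)

```text
time_s: 17.1
eef_pos: [469.5, -175.6, 123.5]
ee_rot: [0.003, 0.963, -0.02, 0.27]
force: [-10.8, 6.6, 4.4]
grip_width: 0.573
grip_force: 89.3
```

```bash
python3 st.py
```

```text
t 17.1 rel [-1.3   1.07 -0.17] Fc [-7.07  6.18  9.53] Tc [0.53  1.161 0.441] zax [-0.0038  0.0032 -1.    ] yaw -1.574 q6 0.21 q5 0.51 gw 48.9
```

>>> step_arm(
  increments=[
    {"dx": 0, "dy": 0, "dz": 0, "wx": 0, "wy": 0, "wz": 0},
  ],
)

```text
time_s: 17.2
eef_pos: [469.5, -175.6, 123.5]
ee_rot: [0.003, 0.963, -0.021, 0.27]
force: [-10.9, 6.9, 5.1]
grip_width: 0.577
grip_force: 89.5
```

```bash
python3 st.py
```

```text
t 17.2 rel [-1.32  1.06 -0.17] Fc [-6.86  6.45 10.21] Tc [0.526 1.116 0.08 ] zax [-0.0037  0.0032 -1.    ] yaw -1.574 q6 0.21 q5 0.51 gw 49.3
```

>>> step_arm(
  increments=[
    {"dx": 0, "dy": 0, "dz": 0, "wx": 0, "wy": 0, "wz": 0},
    {"dx": 0, "dy": 0, "dz": 0, "wx": 0, "wy": 0, "wz": 0},
    {"dx": 0, "dy": 0, "dz": 0, "wx": 0, "wy": 0, "wz": 0},
    {"dx": 0, "dy": 0, "dz": 0, "wx": 0, "wy": 0, "wz": 0},
  ],
  fingers=85,
)

```text
time_s: 17.6
eef_pos: [470.7, -177.4, 124.4]
ee_rot: [0.005, 0.962, -0.021, 0.271]
force: [0.5, -0.1, 0.5]
grip_width: 0.996
grip_force: 0.0
```

>>> step_arm(
  increments=[
    {"dx": 0, "dy": 0, "dz": -0.3, "wx": 0, "wy": 0, "wz": 0},
    {"dx": 0, "dy": 0, "dz": -0.6, "wx": 0, "wy": 0, "wz": 0},
    {"dx": 0, "dy": 0, "dz": -0.8, "wx": 0, "wy": 0, "wz": 0},
    {"dx": 0, "dy": 0, "dz": -0.8, "wx": 0, "wy": 0, "wz": 0},
    {"dx": 0, "dy": 0, "dz": -0.8, "wx": 0, "wy": 0, "wz": 0},
  ],
)

```text
time_s: 18.1
eef_pos: [426.8, -175.3, 195.6]
ee_rot: [0.005, 0.962, -0.021, 0.271]
force: [-0.1, 0.5, -0.5]
grip_width: 0.993
grip_force: 0.0
```

>>> step_arm(
  increments=[
    {"dx": 0, "dy": 0, "dz": -0.8, "wx": 0, "wy": 0, "wz": 0},
    {"dx": 0, "dy": 0, "dz": -0.8, "wx": 0, "wy": 0, "wz": 0},
    {"dx": 0, "dy": 0, "dz": -0.8, "wx": 0, "wy": 0, "wz": 0},
    {"dx": 0, "dy": 0, "dz": -0.4, "wx": 0, "wy": 0, "wz": 0},
    {"dx": 0, "dy": 0, "dz": 0, "wx": 0, "wy": 0, "wz": 0},
  ],
)

```text
time_s: 18.6
eef_pos: [390.7, -174.3, 255.7]
ee_rot: [0.006, 0.962, -0.021, 0.272]
force: [-0.4, -0.6, 0.3]
grip_width: 0.993
grip_force: 0.0
```

```bash
python3 st.py
python3 - <<'E'
from h import *
o=[]
foot=MO-RC[:,2]*32
for n in('side','top'):
    c=cap(n); u,v=proj(c,MO).round().astype(int)
    w=cv2.resize(c['frame'][v-30:v+30,u-30:u+30],(400,400),interpolation=cv2.INTER_CUBIC)
    for X in np.vstack([circ(foot,RC,62,9,20),circ(foot,RC,68,2,6)]):
        q=(proj(c,X)-(u-30,v-30)+.5)*6.667; cv2.circle(w,(int(q[0]),int(q[1])),1,(0,255,0),-1)
    o.append(w)
cv2.imwrite('pics/n.png',np.hstack(o))
E
```

```text
t 18.6 rel [  0.66  -0.83 153.74] Fc [-0.21 -0.64  0.44] Tc [-0.011  0.23  -0.017] zax [ 4.0e-04 -2.9e-03 -1.0e+00] yaw -1.574 q6 0.4 q5 0.9 gw 84.8
```

View pics/n.png

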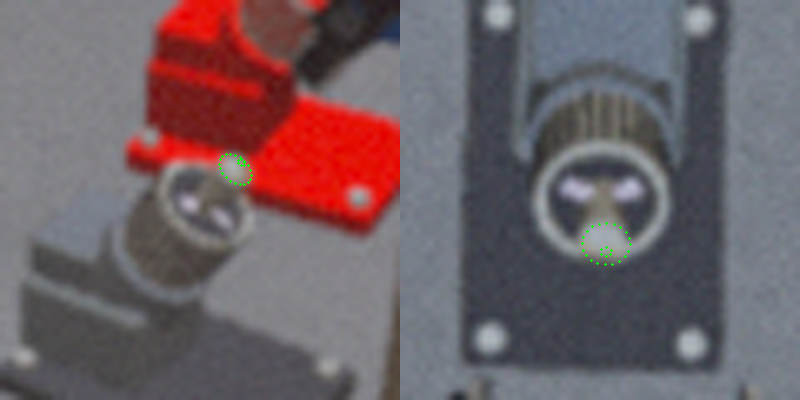

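The picture shows the bit upright on the chuck axis, its head at (235,168) in the side crop and (605,242) in the top crop, with the jaws closed on it and the arm clear. Handing in.

```bash
python3 -c "
from rig import finish_job
print(finish_job())"
```

```text
the job is handed in; nothing more can be done
None
```

I handed the job in at about 18.6 s: the countersink is in the steel chuck and clamped at about 0.23 Nm above the free-turning torque, and the arm is clear of everything; no verdict came back.

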